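# Line up the sample vials in the V-trough and close the row with its divider

## Robot

A 7-joint arm with a two-finger parallel gripper is mounted at the origin on a cart in front of the work surface, level with it; the furniture and walls round the work are solid. World frame = base frame: x ahead of the robot, y to its left, z up, the work surface at z = 0. Lengths are in m, angles in rad, forces in N, time in s.
With the tool pointing down it reaches from about 0.425 to 0.925 m from the base axis. Payload 6.8 kg.
Tool frame: the origin (TCP) lies midway between the tips of the shut fingers; the grasp point (between the pads) lies 19 mm behind it; z points along the fingers, y is the line along which they close (so a half turn about z gives the same grasp; the last joint's range is limited). The gripper opens to 85 mm and grips with 20 to 120 N. Pads are 22 mm wide; open, the fingers measure 114 mm over their backs; the gripper's body (76 mm by 85 mm) begins 54 mm behind the grasp point. The pads swing forward as they close: fully open they stand 13 mm farther back than shut.
Start: joints at [1.044, 0.477, 0.022, 1.555, -0.011, 1.109, -0.083], TCP at [0.275, -0.617, 0.206] pointing down, gripper open.
Joint ranges: [-2.96, 2.96], [-0.34, 2.1], [-1.41, 1.46], [0.24, 2.44], [-1.37, 4.51], [0.17, 1.92], [-2.96, 2.96]. Speed limits (rad/s): [2.39, 2.39, 3.14, 3.14, 3.14, 3.14, 3.14].

## Interface

Orientations are given as a rotation vector (axis times angle).
In Python, from bench import get_obs, grab_frame, camera_params, r gives the robot as it stands.
- The arm moves only by the shell command python3 -m jog 'ROWS' [FORCE]. ROWS is JSON, a list of rows, each an object of numbers: "rx", "ry", "rz": the turn, a rotation vector about the world's x, y, z scaled (see below); "x", "y", "z": the shift along the world's x, y, z scaled (see below); "jaw": the opening, from -1 (shut) to 1 (fully open). In form: [{"rx": .., "ry": .., "rz": .., "x": .., "y": .., "z": .., "jaw": ..}, ...]. A call has 1 to 8 rows; each row shifts and turns the commanded pose from where the row before left it; what a row does not reach is not made up. The controller multiplies each number of a shift by 60 mm and each number of a turn by 10 degrees. A row lasts 1/8 s, in which the tool goes at most 62.5 mm and 10.7 degrees, less where a joint would pass 70% of its speed; a pose out of reach is approached as far as the arm can. A call with a number of a shift or a turn outside -1 to 1 is refused whole. A call with a gripper value outside its range is refused whole. The fingers move at their own pace and stop on an object; FORCE is the grip in N (left out, the last holds). Time passes only in rows, so rows that do not move let the fingers close. It gives the time, the measured TCP pose, the force, the opening and the grip force at its end, in the units of the state.
- get_obs(): the state, without advancing time (a new reading comes with each control period).
- grab_frame(name): name is "scene" or "top" or "wrist"; returns the picture (384x512x3 uint8, red, green, blue); there is no depth.
- camera_params(name): a dict with "fx", "fy", "cx", "cy" (pixels), "k1" (the pictures are not rectified: a ray, as slopes to the right and down, at radius r is drawn at 1 + k1 r^2 times it, then the intrinsics apply), "R" (3x3) and "t" (3): a world point X has camera coordinates R X + t. Camera axes: x right, y down, z forward; pixel columns grow to the right and rows downward; lengths in m; the calibration is good to about 2 mm. A picture is of the moment at which its call begins: read the wrist's pose just before it. camera_params takes no time and is no camera call; for the wrist camera it gives the pose at the moment of the call.
- r.hand_in(): hands the job in; it is judged then, once.
The state is a dict: "clock": time; "joints": joint angles; "qvel": joint speeds; "tau": joint torques, N m; "tcp_pos": TCP position; "orientation": TCP orientation; "contact_force": force on the tool from outside, world axes, zero at the start; "moment": the same for the moment, N m; "grip_width": finger opening in m; "gripper_force": force on a finger pad.
Only numpy, scipy, OpenCV 4.12 (cv2) and the standard library are available. Lean on these libraries where they do the work, as an engineer would, in place of code of your own. Each camera call takes 0.05 s, during which the arm holds its last target. There are 200 camera calls.

## Task

Pull the blue divider out of the sloping V-trough and park it fully down in the slot of the grey block; then tip every sample vial on the mat base-first into the trough, so that they slide down into one row along the fold, without gaps, starting at the stop, caps uphill. Last, take the divider from the block and slide it fully down into the first trough slot behind the last vial (there is one slot for a row of three, four or five), and leave the amber dropper bottle and the weighing boat where they stand.

Things in the scene. Friction and masses are not known exactly. Their poses are not given: they have to be found in the camera images.
- trough: Fixed sloping V-trough: white low-friction 90-degree V groove between aluminium cheeks, on a dark foot plate 360 x 100 x 8 mm. Origin on the bench under its middle; x points uphill (to the robot's right), z up. The fold slopes 17 degrees (0.297 rad), is 315 mm long, with a stop plate at its low left end. A vial let go in the groove slides down by itself.
- fold (a point): Point on the fold (bottom line of the V) at the stop's face. x uphill along the fold, z square to it, out of the V (17 degrees from vertical), y across. The V walls rise to 17 mm above the fold at 17 mm either side; cheeks reach y = +-30.5 mm, 16 mm above the fold; the stop stands 35 mm above it. A lying vial's axis is 16 to 18 mm above the fold. The fold's low end is 34 mm above the bench.
- slot_3 (a point): Fold point in the middle of the slot behind a row of three vials, 162 mm uphill of the stop; axes as fold. Each of the three slots is cut right across the groove, square to the fold: 8 mm wide (x), 49 mm (y) between the cheeks, floor 8 mm below the fold.
- slot_4 (a point): Same, behind a row of four vials (214 mm from the stop). The divider stands in this slot at the start and bars the way.
- slot_5 (a point): Same, behind a row of five vials (266 mm from the stop).
- divider: Loose divider, 60 g: blue plate 5 mm thick (x), 44 mm wide (y), 50 mm high (z), its lowest 6.5 mm only 3 mm thick, with a black grip on top 14 mm (x) by 24 mm (y) by 38 mm high (from z = 48 to 86 mm). Origin at the centre of its lower edge, z up along the plate. Either face may look uphill. Home in a slot, its origin is 8 mm below the fold.
- park_block: Fixed grey parking block for the divider, 45 (x) x 75 (y) x 36 mm high; origin under its centre. One upright slot in its top, along y.
- park_slot (a point): Centre of the mouth of the parking slot, on the block's top; the slot is 9 mm wide (x), 48 mm long (y), 26 mm deep, straight down. z up. A parked divider's origin is 26 mm below this point.
- mat: Fixed black rubber mat, 210 (x) x 250 (y) x 3 mm, on which the vials stand; origin under its centre.
- vial_a: Sample vial, 23 mm diameter, 51 mm tall, clear with a black cap 18 mm across; body straight up to 44 mm. 18 g. Origin at the centre of its base, z along its axis toward the cap. Three to five of the five vials are present; stands upright on the mat at the start.
- vial_a_top (a point): Centre of the top of that vial's cap, 51 mm above its base.
- vial_b: Sample vial, 23 mm diameter, 51 mm tall, clear with a black cap 18 mm across; body straight up to 44 mm. 18 g. Origin at the centre of its base, z along its axis toward the cap. Three to five of the five vials are present; stands upright on the mat at the start.
- vial_b_top (a point): Centre of the top of that vial's cap, 51 mm above its base.
- vial_c: Sample vial, 23 mm diameter, 51 mm tall, clear with a black cap 18 mm across; body straight up to 44 mm. 18 g. Origin at the centre of its base, z along its axis toward the cap. Three to five of the five vials are present; stands upright on the mat at the start.
- vial_c_top (a point): Centre of the top of that vial's cap, 51 mm above its base.
- vial_d: Sample vial, 23 mm diameter, 51 mm tall, clear with a black cap 18 mm across; body straight up to 44 mm. 18 g. Origin at the centre of its base, z along its axis toward the cap. Three to five of the five vials are present; stands upright on the mat at the start.
- vial_d_top (a point): Centre of the top of that vial's cap, 51 mm above its base.
- vial_e: Sample vial, 23 mm diameter, 51 mm tall, clear with a black cap 18 mm across; body straight up to 44 mm. 18 g. Origin at the centre of its base, z along its axis toward the cap. Three to five of the five vials are present; stands upright on the mat at the start.
- vial_e_top (a point): Centre of the top of that vial's cap, 51 mm above its base.
- dropper: Bystander: amber dropper bottle, 33 mm across, 96 mm tall, beyond the trough's high end. Origin under its centre.
- boat: Bystander: white weighing boat, 66 mm square, 12 mm high, left of the parking block. Origin under its centre.

How it is judged:
By the outcome, as a careful person would: the job done as asked, in the order asked, and still so for the second after the job is handed in, with the robot touching nothing.
Of vial_a, vial_b, vial_c, vial_d, vial_e only 3 to 5 are there at a start; the rules pass over those that are not, and their reading is None.
At some moment in a run one of vial_a, vial_b, vial_c, vial_d, vial_e may be knocked a few centimetres aside while the robot is not near it.
It also fails if it takes over 208 s, if anything falls off the work surface, if the arm or the gripper's body presses on something with over 40 N, if the wrist force passes 120 N, or if a joint passes its speed limit or range.

## Working session

There is one attempt and no reset: what is moved stays moved. The work goes in short steps, Python scripts to look and compute and a shell command to move; the robot and the scene stay as the last step left them, time stands still between calls to the robot, and variables do not carry over. Pictures are saved under pics/ and viewed, at most 14 in all, crops included, and the job is handed in when it is done.

```bash
ls; mkdir -p pics
cat > h.py <<'E'
import numpy as np, cv2, json
from bench import get_obs, grab_frame, camera_params, r
def save(cam,name):
    p=camera_params(cam); im=grab_frame(cam)
    cv2.imwrite(f'pics/{name}.png',im[:,:,::-1])
    json.dump({k:np.array(v).tolist() for k,v in p.items()},open(f'pics/{name}.json','w'))
    return im
def par(name): return {k:np.array(v) for k,v in json.load(open(f'pics/{name}.json')).items()}
def ray(p,uv):
    x=(uv[0]-p['cx'])/p['fx']; y=(uv[1]-p['cy'])/p['fy']
    rd=np.hypot(x,y); rr=rd
    for _ in range(20): rr=rd/(1+p['k1']*rr*rr)
    s=rr/rd if rd>0 else 1
    d=np.array([x*s,y*s,1]); R=np.array(p['R']); return -R.T@np.array(p['t']), R.T@d
def onz(p,uv,z):
    c,d=ray(p,uv); return c+d*(z-c[2])/d[2]
def tri(obs):
    A=np.zeros((3,3));b=np.zeros(3)
    for p,uv in obs:
        c,d=ray(p,uv); d=d/np.linalg.norm(d); M=np.eye(3)-np.outer(d,d); A+=M;b+=M@c
    X=np.linalg.solve(A,b)
    return X
def proj(p,X):
    c=np.array(p['R'])@X+np.array(p['t']); x,y=c[0]/c[2],c[1]/c[2]; k=1+p['k1']*(x*x+y*y)
    return np.array([p['fx']*x*k+p['cx'],p['fy']*y*k+p['cy']])
E
python3 - <<'E'
from h import *
a=save('top','top0');b=save('scene','scene0')
for n in('top','scene','wrist'):
    p=camera_params(n);print(n,p['fx'],p['k1'],-np.array(p['R']).T@np.array(p['t']),np.round(p['R'],2).tolist())
o=get_obs();print(o['tcp_pos'],o['orientation'],o['grip_width'])
for n in('top0','scene0'):
    im=cv2.imread(f'pics/{n}.png');cv2.imwrite(f'pics/{n}b.png',cv2.resize(im,(800,600),interpolation=cv2.INTER_CUBIC))
E
```

```text
pics
top 428.8790246616381 -0.07545187103178368 [0.5043766  0.04733486 1.38119417] [[-0.03, -1.0, -0.01], [-1.0, 0.03, -0.06], [0.06, 0.01, -1.0]]
scene 490.9847774965199 -0.03482133672857321 [-0.24347286 -0.6206272   0.72178179] [[0.65, -0.76, 0.0], [-0.39, -0.34, -0.86], [0.65, 0.55, -0.51]]
wrist 343.30051095827855 -0.015439392650171082 [ 0.3374243  -0.58871556  0.37319531] [[0.41, -0.91, -0.0], [-0.88, -0.39, 0.27], [-0.25, -0.11, -0.96]]
[ 0.27425456 -0.6161495   0.20542809] [-3.07141421e+00 -6.52744836e-01  6.89807070e-04] 0.08555477080218925
```

View pics/top0b.png

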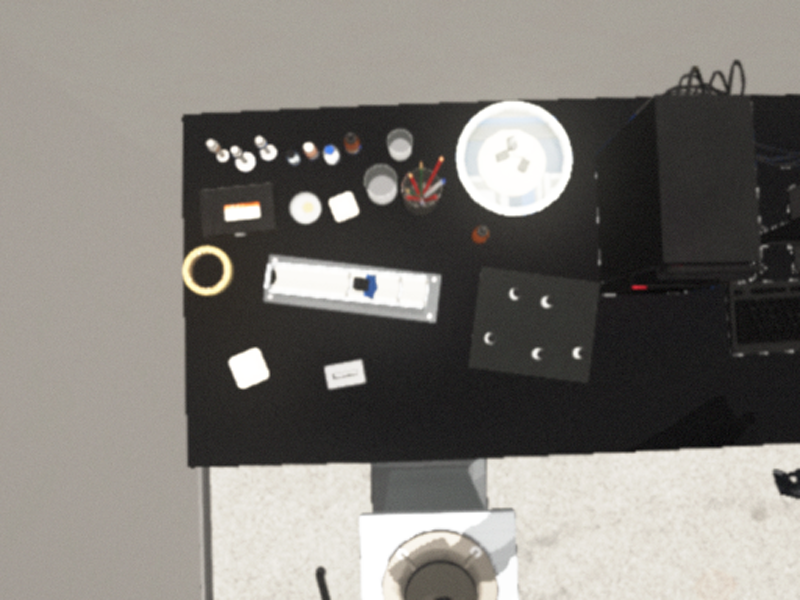

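View pics/scene0b.png

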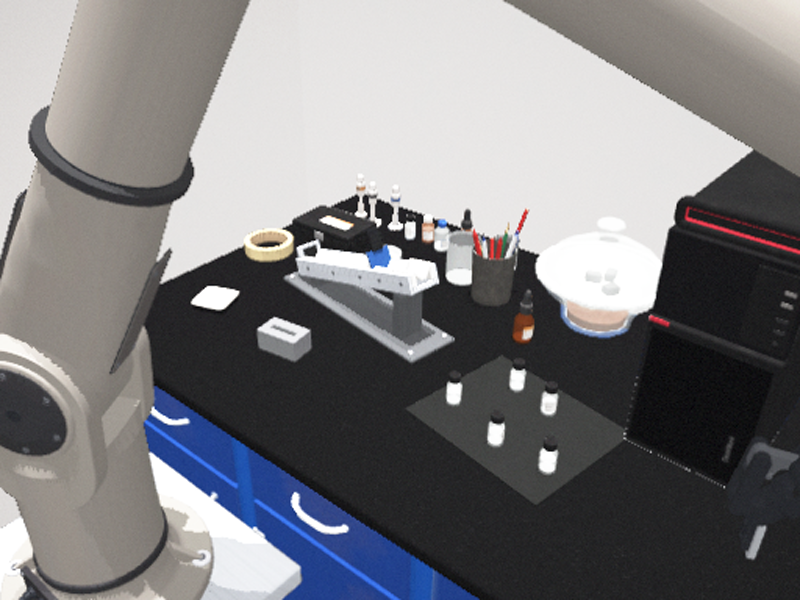

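Run:
```python
from h import *
t=par('top0');s=par('scene0');k=.64
P=lambda a,b:tri([(t,np.array(a)*k),(s,np.array(b)*k)])
for n,a,b in [('A',(515,294),(518,363)),('B',(546,302),(550,387)),('C',(489,339),(455,376)),('D',(538,354),(497,415)),('E',(578,353),(549,443)),('park',(345,375),(288,328)),('boat',(249,368),(215,298)),('drop',(481,235),(524,320)),('div blue top',(371,285),(378,254))]:
    X=P(a,b);print(n,X.round(3),np.round(proj(t,X)/k-a,1))
for c in [(270,255),(441,274),(435,322),(263,300)]: print('foot',onz(t,np.array(c)*k,.008).round(3))
for c in [(484,267),(600,285),(587,382),(469,366)]: print('mat',onz(t,np.array(c)*k,.003).round(3))
```

```text
A [ 0.59  -0.168  0.049] [ 0.9 -0.7]
B [ 0.573 -0.231  0.046] [ 1.4 -1. ]
C [ 0.503 -0.114  0.049] [ 1.4 -1.1]
D [ 0.47  -0.209  0.048] [ 1.  -0.8]
E [ 0.469 -0.291  0.045] [ 1.2 -0.8]
park [0.441 0.174 0.04 ] [ 1.6 -1.6]
boat [0.456 0.377 0.01 ] [ 0.1 -0.1]
drop [ 0.712 -0.105  0.04 ] [ 0.7 -0.5]
div blue top [0.607 0.118 0.128] [-0.8  0.7]
foot [0.687 0.331 0.008]
foot [ 0.637 -0.022  0.008]
foot [ 0.539 -0.006  0.008]
foot [0.594 0.347 0.008]
mat [ 0.65  -0.111  0.003]
mat [ 0.606 -0.351  0.003]
mat [ 0.407 -0.315  0.003]
mat [ 0.447 -0.073  0.003]
```

```bash
R='x'; python3 -m jog '[{"x":0.1,"y":0.5,"z":0.5},{"x":0.4,"y":0.89,"z":0.08,"rz":-0.25},{"x":0.4,"y":0.89,"z":0.08,"rz":-0.25},{"x":0.4,"y":0.89,"z":0.08,"rz":-0.25},{"x":0.4,"y":0.89,"z":0.08,"rz":-0.25},{"x":0.4,"y":0.89,"z":0.08,"rz":-0.25},{"x":0.4,"y":0.89,"z":0.08,"rz":-0.25},{"x":0.4,"y":0.89,"z":0.08,"rz":-0.25}]'
python3 -m jog '[{"x":0.45,"y":0.89,"z":0.08,"rz":-0.25},{"x":0.45,"y":0.89,"z":0.08,"rz":-0.25},{"x":0.45,"y":0.89,"z":0.08,"rz":-0.25},{"x":0.45,"y":0.89,"z":0.08,"rz":-0.25},{"x":0.45,"y":0.89,"z":0.08,"rz":-0.25},{"x":0.4,"y":0.89,"rz":-0.25},{},{}]'
python3 - <<'E'
from h import *
save('wrist','w1')
E
```

```text
validation failed for argument at $[0]...
validation failed for argument at $[0]...
```

View pics/w1.png

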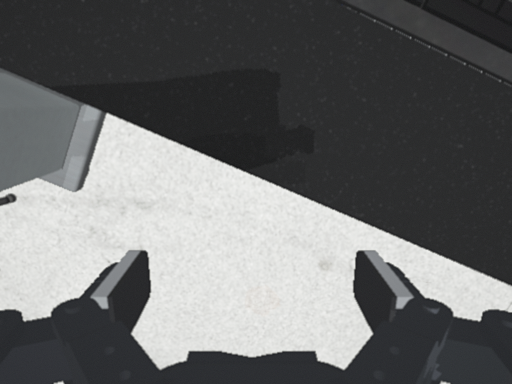

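```bash
python3 -m jog '[{"rx":0,"ry":0,"rz":0,"x":0.1,"y":0.5,"z":0.5,"jaw":1},{"rx":0,"ry":0,"rz":-0.25,"x":0.4,"y":0.89,"z":0.08,"jaw":1},{"rx":0,"ry":0,"rz":-0.25,"x":0.4,"y":0.89,"z":0.08,"jaw":1},{"rx":0,"ry":0,"rz":-0.25,"x":0.4,"y":0.89,"z":0.08,"jaw":1},{"rx":0,"ry":0,"rz":-0.25,"x":0.4,"y":0.89,"z":0.08,"jaw":1},{"rx":0,"ry":0,"rz":-0.25,"x":0.4,"y":0.89,"z":0.08,"jaw":1},{"rx":0,"ry":0,"rz":-0.25,"x":0.4,"y":0.89,"z":0.08,"jaw":1},{"rx":0,"ry":0,"rz":-0.25,"x":0.4,"y":0.89,"z":0.08,"jaw":1}]'
python3 -m jog '[{"rx":0,"ry":0,"rz":-0.25,"x":0.45,"y":0.89,"z":0.08,"jaw":1},{"rx":0,"ry":0,"rz":-0.25,"x":0.45,"y":0.89,"z":0.08,"jaw":1},{"rx":0,"ry":0,"rz":-0.25,"x":0.45,"y":0.89,"z":0.08,"jaw":1},{"rx":0,"ry":0,"rz":-0.25,"x":0.45,"y":0.89,"z":0.08,"jaw":1},{"rx":0,"ry":0,"rz":-0.25,"x":0.4,"y":0.89,"z":0.08,"jaw":1},{"rx":0,"ry":0,"rz":-0.25,"x":0.4,"y":0.89,"z":0,"jaw":1},{"rx":0,"ry":0,"rz":0,"x":0,"y":0,"z":0,"jaw":1}]'
python3 - <<'E'
from h import *
save('wrist','w2')
E
```

```text
clock: 1.15
tcp_pos: [0.4488, -0.2111, 0.2701]
orientation: [3.136, 0.176, 0.0]
contact_force: [0.0, -0.5, -0.2]
grip_width: 0.0851
gripper_force: 0.0
clock: 2.02
tcp_pos: [0.6044, 0.1138, 0.2931]
orientation: [-3.131, 0.22, 0.002]
contact_force: [-0.5, -0.5, -0.1]
grip_width: 0.0854
gripper_force: 0.0
```

View pics/w2.png

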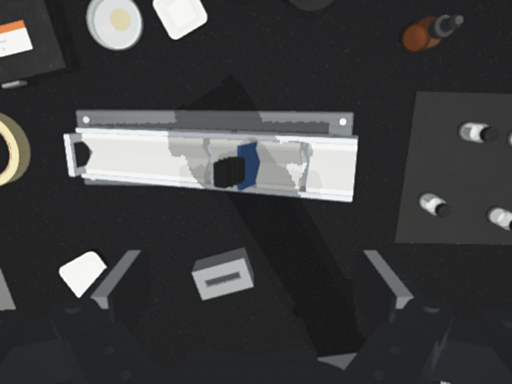

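```bash
python3 -m jog '[{"rx":0,"ry":0,"rz":0,"x":0.3,"y":0.8,"z":-0.5,"jaw":1},{"rx":0,"ry":0,"rz":0,"x":0.3,"y":0.8,"z":-0.5,"jaw":1},{"rx":0,"ry":0,"rz":0,"x":0,"y":0,"z":0,"jaw":1},{"rx":0,"ry":0,"rz":0,"x":0,"y":0,"z":0,"jaw":1}]' | grep tcp
python3 - <<'E'
from h import *
b=save('wrist','w3'); a=cv2.imread('pics/w2.png'); b=cv2.imread('pics/w3.png')
cv2.imwrite('pics/m1.png',np.vstack([cv2.resize(a[125:225,55:375],(800,250),interpolation=cv2.INTER_CUBIC),cv2.resize(b[100:240,100:500],(800,280),interpolation=cv2.INTER_CUBIC)]))
E
```

```text
tcp_pos: [0.6407, 0.2013, 0.2337]
```

View pics/m1.png

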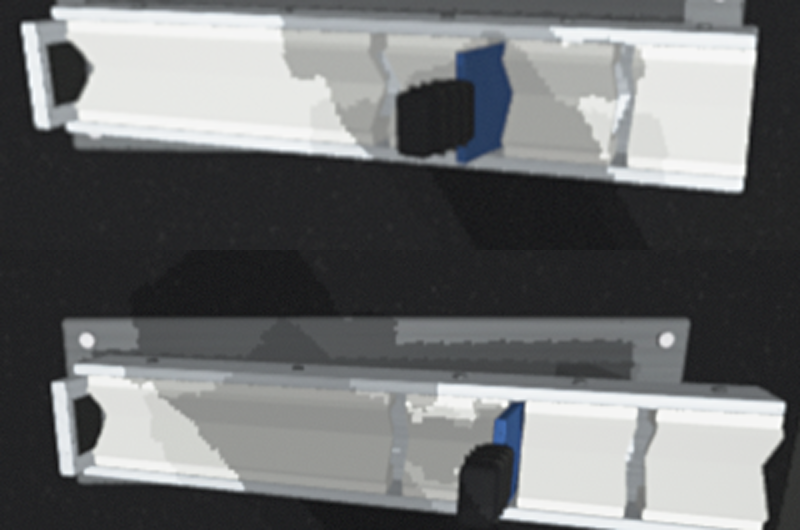

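View pics/w3.png

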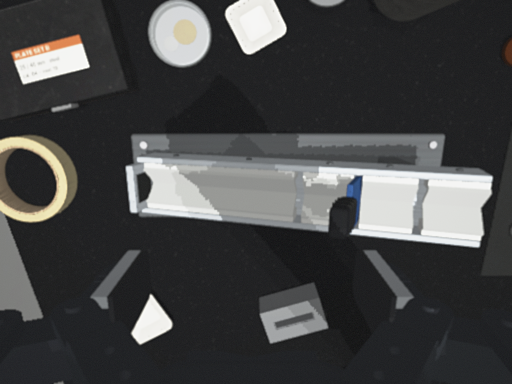

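```bash
cat > fit.py <<'E'
from h import *
from scipy.optimize import least_squares
a=par('w2');b=par('w3');t=par('top0');k=.64
A=lambda u,v:np.array([55+u/2.5,125+v/2.5]); B=lambda u,v:np.array([100+u/2,100+(v-250)/2])
print('stop tip',tri([(a,A(93,69)),(b,B(104,419))]))
print('rim hi',tri([(a,A(756,30)),(b,B(785,402))]))
print('plate top far',tri([(a,A(457,52)),(b,B(495,418))]))
print('foot',tri([(a,(77,111)),(b,(132,136))]),tri([(a,(354,111)),(b,(444,135))]))
S=np.radians(17)
def T(p,f):  # fold coords -> world ; p=x,y,yaw,s0,z0
    x,y,w,s0,z0=p; u=np.array([np.cos(w),np.sin(w),0]);v=np.array([-np.sin(w),np.cos(w),0]);zz=np.array([0,0,1.])
    e=u*np.cos(S)+zz*np.sin(S); n=-u*np.sin(S)+zz*np.cos(S)
    return np.array([x,y,0])+u*s0+zz*z0+e*f[0]+v*f[1]+n*f[2]
def F(p,c):
    x,y,w=p[:3];u=np.array([np.cos(w),np.sin(w),0]);v=np.array([-np.sin(w),np.cos(w),0])
    return np.array([x,y,0])+u*c[0]+v*c[1]+np.array([0,0,.008])
obs=[(a,A(93,69),'T',(0,0,0)),(b,B(104,419),'T',(0,0,0)),(a,A(756,30),'T',(.315,.0305,.016)),(b,B(785,402),'T',(.315,.0305,.016)),
(a,(77,111),'F',(-.18,.05)),(b,(132,136),'F',(-.18,.05)),(a,(354,111),'F',(.18,.05)),(b,(444,135),'F',(.18,.05)),
(a,A(457,52),'T',(.2165,.022,.042)),(b,B(495,418),'T',(.2165,.022,.042)),(a,A(458,162),'T',(.2165,-.022,.042))]
res=lambda p:np.concatenate([proj(c,(T if m=='T' else F)(p,X))-np.array(uv) for c,uv,m,X in obs])
s=least_squares(res,[.614,.1625,np.radians(-98.5),-.15,.034],loss='soft_l1')
if __name__=='__main__':
    print(s.x.round(4),np.degrees(s.x[2]));print(res(s.x).reshape(-1,2).round(1).tolist())
    g=T(s.x,(.214,0,.078));print('grip top',g,[proj(c,g).round(1).tolist() for c in(a,b)])
    # park slot corners
    for n,q in (('w2',[(205,283),(241,274)]),('w3',[])): pass
np.save('trough.npy',s.x)
E
python3 fit.py
```

```text
stop tip [0.63625351 0.31208837 0.03388264]
rim hi [0.62458834 0.01274602 0.14167925]
plate top far [0.63154223 0.12349664 0.13134731]
foot [0.68959674 0.33206604 0.00343392] [ 0.63758535 -0.0240116   0.00360348]
[ 0.6152  0.1608 -1.7123 -0.1537  0.0348] -98.11003870637667
[[-1.4, 0.2], [-0.8, -0.8], [-2.7, 0.7], [-1.9, -1.3], [-1.9, 0.1], [-1.2, -0.4], [0.9, -0.1], [3.0, -2.4], [6.6, 0.4], [10.6, 1.3], [6.5, 1.7]]
grip top [0.61121777 0.13287052 0.17199448] [[228.7, 177.0], [352.0, 226.8]]
```

Run:
```python
from fit import *
p=s.x
for n,c,M,q in(('a',a,A,{(.162,1):(377,33),(.162,-1):(380,150),(.266,1):(624,45),(.266,-1):(618,165)}),('b',b,B,{(.162,1):(398,393),(.162,-1):(397,495),(.266,1):(648,408),(.266,-1):(634,515)})):
    for (x,sg),uv in q.items():
        print(n,x,sg,M(*uv),proj(c,T(p,(x,sg*.017,.017))).round(1))
    print('end',proj(c,T(p,(.315,.0305,.016))).round(1), 'endnear',proj(c,T(p,(.315,-.0305,.016))).round(1))
    print('plate bottom uphill at fold',proj(c,T(p,(.2165,0,0))).round(1),'plate at V top',proj(c,T(p,(.2165,.017,.017))).round(1),proj(c,T(p,(.2165,.022,.042))).round(1),proj(c,T(p,(.2115,-.022,.042))).round(1))
```

```text
stop tip [0.63625351 0.31208837 0.03388264]
rim hi [0.62458834 0.01274602 0.14167925]
plate top far [0.63154223 0.12349664 0.13134731]
foot [0.68959674 0.33206604 0.00343392] [ 0.63758535 -0.0240116   0.00360348]
a 0.162 1 [205.8 138.2] [202.8 145.9]
a 0.162 -1 [207. 185.] [204.  177.4]
a 0.266 1 [304.6 143. ] [301.1 150.1]
a 0.266 -1 [302.2 191. ] [299.7 184.2]
end [354.7 137.7] endnear [349.6 201.1]
plate bottom uphill at fold [256.9 161.8] plate at V top [252.2 148. ] [244.4 146.2] [239.8 191.1]
b 0.162 1 [299.  171.5] [295.2 180.5]
b 0.162 -1 [298.5 222.5] [294.3 216. ]
b 0.266 1 [424. 179.] [420.3 187.8]
b 0.266 -1 [417.  232.5] [415.4 226.5]
end [490.6 174.7] endnear [477.4 246.9]
plate bottom uphill at fold [356.6 197.8] plate at V top [357.8 184.1] [358.1 185.3] [347.9 236.3]
```

```bash
python3 - <<'E'
from fit import *
for q in ((416,120),): print(onz(a,A(*q),.17))
for q in ((478,485),(482,480)): print(onz(b,B(*q),.17), tri([(a,A(416,120)),(b,B(*q))]))
p=s.x; u=np.array([np.cos(p[2]),np.sin(p[2])]); print(u, T(p,(.2165,0,.078)),T(p,(.266,0,0)))
E
python3 - <<'E'
import cv2,numpy as np
a=cv2.imread('pics/w2.png')[140:205,195:275];b=cv2.imread('pics/w3.png')[170:250,310:390]
f=lambda x:np.clip(255*(cv2.resize(x,None,fx=5,fy=5,interpolation=cv2.INTER_CUBIC)/255.)**.45,0,255).astype('uint8')
A,B=f(a),f(b);A=cv2.copyMakeBorder(A,0,75,0,0,0);cv2.imwrite('pics/m2.png',np.hstack([A,B]))
E
```

```text
stop tip [0.63625351 0.31208837 0.03388264]
rim hi [0.62458834 0.01274602 0.14167925]
plate top far [0.63154223 0.12349664 0.13134731]
foot [0.68959674 0.33206604 0.00343392] [ 0.63758535 -0.0240116   0.00360348]
[0.61520273 0.13873075 0.17      ]
[0.61887642 0.14103899 0.17      ] [0.6141853  0.13939411 0.1603616 ]
[0.62054425 0.13947089 0.17      ] [0.61560038 0.13863165 0.16232144]
[-0.14107469 -0.98999896] [0.61088049 0.13050367 0.17272541] [0.60098522 0.06106308 0.11260604]
```

View pics/m2.png

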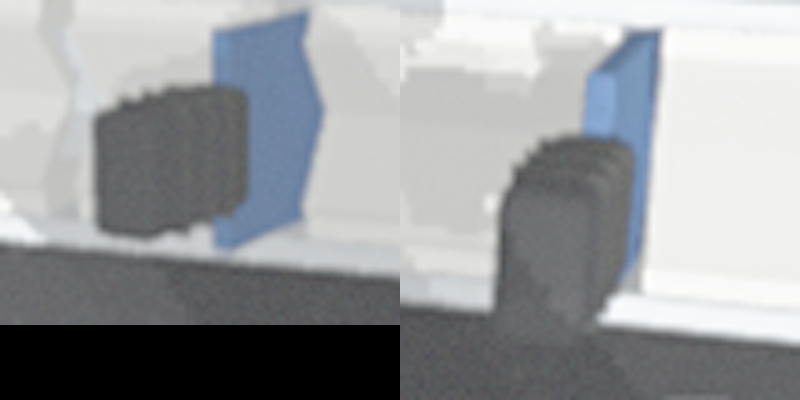

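```bash
python3 -m jog '[{"rx":-0.99,"ry":0.14,"rz":0,"x":-0.23,"y":-0.45,"z":-0.39,"jaw":1},{"rx":-0.99,"ry":0.14,"rz":0,"x":-0.23,"y":-0.45,"z":-0.39,"jaw":1},{"rx":0,"ry":0,"rz":0,"x":0,"y":0,"z":0,"jaw":1},{"rx":0,"ry":0,"rz":0,"x":0,"y":0,"z":0,"jaw":1}]'
python3 - <<'E'
from h import *
im=save('wrist','w4')
p=par('w4'); hsv=cv2.cvtColor(im,cv2.COLOR_RGB2HSV)
m=((hsv[...,0]>100)&(hsv[...,0]<130)&(hsv[...,1]>110)&(hsv[...,2]>40)).astype('uint8')
n,l,st,c=cv2.connectedComponentsWithStats(m); i=1+st[1:,4].argmax(); print(st[i],c[i])
print('pred grip top',proj(p,np.array([.612,.1405,.168])))
E
```

```text
clock: 3.12
tcp_pos: [0.6143, 0.1487, 0.1889]
orientation: [2.789, -0.211, -0.029]
contact_force: [0.2, -0.1, 0.9]
grip_width: 0.0855
gripper_force: 0.0
[254 164  11  26 241] [259.51452282 177.29045643]
pred grip top [252.53028124 222.61917317]
```

View pics/w4.png

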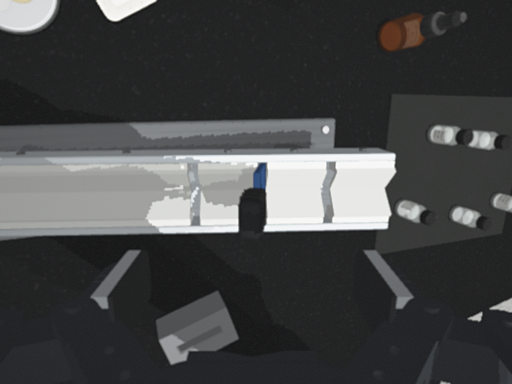

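```bash
python3 -m jog '[{"rx":0,"ry":0,"rz":0,"x":-0.03,"y":-0.17,"z":-0.45,"jaw":1},{"rx":0,"ry":0,"rz":0,"x":-0.03,"y":-0.17,"z":-0.45,"jaw":1},{"rx":0,"ry":0,"rz":0,"x":0,"y":0,"z":0,"jaw":-1},{"rx":0,"ry":0,"rz":0,"x":0,"y":0,"z":0,"jaw":-1},{"rx":0,"ry":0,"rz":0,"x":0,"y":0,"z":0,"jaw":-1},{"rx":0,"ry":0,"rz":0,"x":0,"y":0,"z":0,"jaw":-1},{"rx":0,"ry":0,"rz":0,"x":0,"y":0,"z":0,"jaw":-1},{"rx":0,"ry":0,"rz":0,"x":0,"y":0,"z":0,"jaw":-1}]' 70
```

```text
clock: 4.18
tcp_pos: [0.61, 0.1295, 0.1346]
orientation: [2.786, -0.207, -0.03]
contact_force: [-0.3, -0.2, 4.9]
grip_width: 0.0121
gripper_force: 67.8
```

```bash
python3 -m jog '[{"rx":0,"ry":0,"rz":0,"x":0.01,"y":0.085,"z":0.235,"jaw":-1},{"rx":0,"ry":0,"rz":0,"x":0.025,"y":0.17,"z":0.47,"jaw":-1},{"rx":0,"ry":0,"rz":0,"x":0.025,"y":0.17,"z":0.47,"jaw":-1},{"rx":0,"ry":0,"rz":0,"x":0.025,"y":0.17,"z":0.47,"jaw":-1},{"rx":0,"ry":0,"rz":0,"x":0,"y":0,"z":0,"jaw":-1}]'
python3 - <<'E'
from h import *
f=lambda x:np.clip(255*(cv2.resize(x,None,fx=5,fy=5,interpolation=cv2.INTER_CUBIC)/255.)**.6,0,255).astype('uint8')
a=cv2.imread('pics/w2.png')[240:305,185:265];b=cv2.imread('pics/w3.png')[280:345,255:335]
cv2.imwrite('pics/m3.png',np.hstack([f(a),f(b)]))
E
```

```text
clock: 4.8
tcp_pos: [0.6155, 0.1674, 0.2347]
orientation: [2.79, -0.206, -0.026]
contact_force: [-0.7, -0.6, -1.0]
grip_width: 0.0115
gripper_force: 67.4
```

View pics/m3.png

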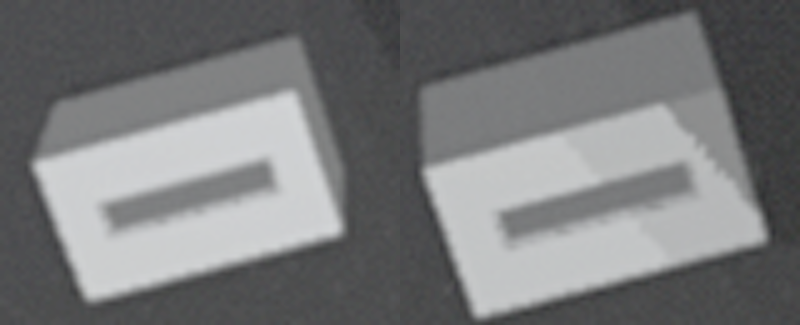

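Run:
```python
from h import *
from scipy.spatial.transform import Rotation as Ro
a=par('w2');b=par('w3')
A=lambda q:np.array([185+q[0]/5,240+q[1]/5]);B=lambda q:np.array([255+(q[0]-400)/5,280+q[1]/5])
print('slot',tri([(a,A((191,197))),(b,B((598,203.5)))]),onz(a,A((191,197)),.036),onz(b,B((598,203.5)),.036))
t0=par('top0');print('top',onz(t0,np.array((345,375))*.64,.036))
def yaw(p,M,l,r):
    d=onz(p,M(r),.036)-onz(p,M(l),.036);return np.degrees(np.arctan2(d[1],d[0])),np.linalg.norm(d)
print(yaw(a,A,(107,219),(274,175)),yaw(b,B,(504,230),(691,177)))
print(yaw(a,A,(62,232),(321,162)))
o=get_obs();R=Ro.from_rotvec(o['orientation']).as_matrix();print(R.round(3),o['tcp_pos'])
```

```text
slot [0.43986554 0.17742955 0.03568628] [0.44005085 0.17736518 0.036     ] [0.44008174 0.17744942 0.036     ]
top [0.43730817 0.17806053 0.036     ]
(np.float64(-81.68173204385678), np.float64(0.04854606102161757)) (np.float64(-80.39913064837438), np.float64(0.04818513539433018))
(np.float64(-81.2866532854354), np.float64(0.07546079438718192))
[[ 0.989 -0.139 -0.043]
 [-0.146 -0.931 -0.335]
 [ 0.007  0.338 -0.941]] [0.61552724 0.16742203 0.23474461]
```

Run:
```python
from h import *
print(get_obs()['joints'].round(2) if hasattr(get_obs()['joints'],'round') else get_obs()['joints'])
p=camera_params('wrist');R=np.array(p['R']);print(-R.T@np.array(p['t'])-np.array(get_obs()['tcp_pos']))
```

```text
[-0.33  0.52 -0.28  1.48  0.4   1.41 -2.42]
[0.07546426 0.0458345  0.15840373]
```

```bash
cat > rel.py <<'E'
import sys
from h import *
from scipy.spatial.transform import Rotation as Ro
def plan(pos,yaw,tilt=0,tyaw=0,n=None):
    """tool y azimuth yaw(deg); tilt(deg): rotation about horizontal axis of azimuth tyaw"""
    c,s=np.cos(np.radians(yaw)),np.sin(np.radians(yaw));y=np.array([c,s,0]);z=np.array([0,0,-1.])
    R=np.column_stack([np.cross(y,z),y,z]); k=np.radians(tyaw)
    R=Ro.from_rotvec(np.radians(tilt)*np.array([np.cos(k),np.sin(k),0])).as_matrix()@R
    o=get_obs();v=np.degrees((Ro.from_matrix(R)*Ro.from_rotvec(o['orientation']).inv()).as_rotvec())/10
    d=(np.array(pos)-o['tcp_pos'])/.06
    print('rot units',v.round(2),np.linalg.norm(v).round(2),'shift units',d.round(2)); return v,d
E
python3 -c "
from rel import *
plan([.44,.1774,.15],8.9)"
```

```text
rot units [ 1.58  1.66 10.61] 10.86 shift units [-2.93  0.17 -1.41]
```

```bash
python3 -m jog '[{"rx":0.144,"ry":0.151,"rz":0.965,"x":-0.2,"y":0.015,"z":0,"jaw":-1},{"rx":0.144,"ry":0.151,"rz":0.965,"x":-0.27,"y":0.015,"z":0,"jaw":-1},{"rx":0.144,"ry":0.151,"rz":0.965,"x":-0.27,"y":0.015,"z":0,"jaw":-1},{"rx":0.144,"ry":0.151,"rz":0.965,"x":-0.27,"y":0.015,"z":0,"jaw":-1},{"rx":0.144,"ry":0.151,"rz":0.965,"x":-0.27,"y":0.015,"z":0,"jaw":-1},{"rx":0.144,"ry":0.151,"rz":0.965,"x":-0.27,"y":0.015,"z":0,"jaw":-1}]' | grep -E "tcp|ori"
python3 -m jog '[{"rx":0.144,"ry":0.151,"rz":0.965,"x":-0.27,"y":0.015,"z":0,"jaw":-1},{"rx":0.144,"ry":0.151,"rz":0.965,"x":-0.27,"y":0.015,"z":-0.2,"jaw":-1},{"rx":0.144,"ry":0.151,"rz":0.965,"x":-0.27,"y":0.015,"z":-0.4,"jaw":-1},{"rx":0.144,"ry":0.151,"rz":0.965,"x":-0.27,"y":0.015,"z":-0.4,"jaw":-1},{"rx":0.144,"ry":0.151,"rz":0.965,"x":-0.27,"y":0.015,"z":-0.4,"jaw":-1},{"rx":0,"ry":0,"rz":0,"x":0,"y":0,"z":0,"jaw":-1},{"rx":0,"ry":0,"rz":0,"x":0,"y":0,"z":0,"jaw":-1}]'
python3 -c "
from rel import *
plan([.44,.1774,.15],8.9)
print(get_obs()['joints'])
save('wrist','w5');p=par('w5')
for X in([.44,.1774,.036],):print(proj(p,np.array(X)))
print('tcp',proj(p,np.array(get_obs()['tcp_pos'])))
"
```

```text
tcp_pos: [0.5202, 0.1698, 0.231]
orientation: [2.674, 1.271, -0.019]
clock: 6.42
tcp_pos: [0.4413, 0.175, 0.1485]
orientation: [2.042, 2.378, 0.002]
contact_force: [0.2, 0.6, -1.3]
grip_width: 0.0119
gripper_force: 67.4
rot units [0.02 0.03 0.02] 0.04 shift units [-0.02  0.04  0.03]
[ 0.09361912  0.29236749 -0.70157985  2.04618898  0.25146923  0.88199028
 -0.59605645]
[249.82402616 179.91842539]
tcp [252.24929906 234.16808546]
```

View pics/w5.png

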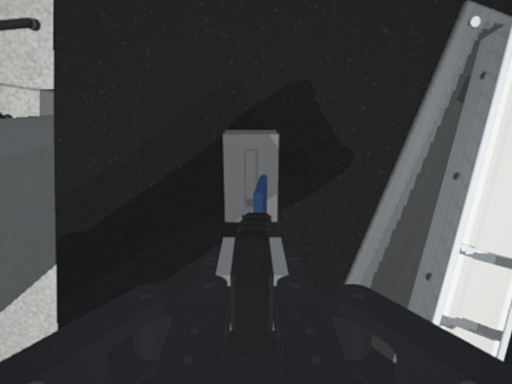

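Run:
```python
from rel import *
p=par('w5');o=get_obs();R=Ro.from_rotvec(o['orientation']).as_matrix();T=np.array(o['tcp_pos'])
for zt in(.001,.051):
  for xt in(.022,-.022):
    for yt in(-.0025,.0025): print(zt,xt,yt,proj(p,T+R@np.array([xt,yt,zt])).round(1))
im=cv2.imread('pics/w5.png')[120:240,205:305]
f=np.clip(255*(cv2.resize(im,None,fx=5,fy=5,interpolation=cv2.INTER_CUBIC)/255.)**.5,0,255).astype('uint8');cv2.imwrite('pics/m4.png',f)
```

```text
0.001 0.022 -0.0025 [247.3 193.2]
0.001 0.022 0.0025 [257.1 193.1]
0.001 -0.022 -0.0025 [247.7 271.1]
0.001 -0.022 0.0025 [256.9 271.1]
0.051 0.022 -0.0025 [248.3 172.7]
0.051 0.022 0.0025 [256.  172.7]
0.051 -0.022 -0.0025 [248.6 235.8]
0.051 -0.022 0.0025 [255.9 235.8]
```

View pics/m4.png

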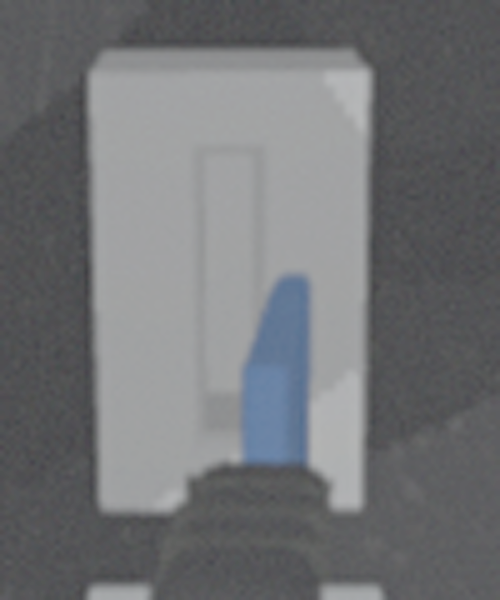

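```bash
python3 -m jog '[{"rx":-0.09,"ry":0.57,"rz":0.02,"x":-0.07,"y":0.04,"z":-0.4,"jaw":-1},{"rx":0,"ry":0.03,"rz":0,"x":0,"y":0,"z":-0.4,"jaw":-1},{"rx":0,"ry":0,"rz":0,"x":0,"y":0,"z":0,"jaw":-1},{"rx":0,"ry":0,"rz":0,"x":0,"y":0,"z":0,"jaw":-1}]'
python3 - <<'E'
from rel import *
im=save('wrist','w6');p=par('w6');o=get_obs();T=np.array(o['tcp_pos'])
hsv=cv2.cvtColor(im,cv2.COLOR_RGB2HSV);m=(hsv[...,0]>100)&(hsv[...,0]<130)&(hsv[...,1]>90)&(hsv[...,2]>30)
for v in range(150,230,4):
    x=np.where(m[v,200:310])[0]+200
    if len(x): print(v,x.min(),x.max(),end='; ')
yv=np.array([.988,.155,0]);xv=np.array([-.155,.988,0]);S=np.array([.44,.1774,0])
print()
for z in (T[2]-.001,T[2]-.051,.036):
  for s in(.022,.024): print(z.round(3),s,[proj(p,S+[0,0,z]+xv*s+yv*k).round(1).tolist() for k in(-.0025,.0025)])
E
```

```text
clock: 6.98
tcp_pos: [0.4369, 0.1778, 0.101]
orientation: [-1.996, -2.341, 0.12]
contact_force: [0.3, -0.2, -0.4]
grip_width: 0.0116
gripper_force: 67.6
178 260 266; 182 258 266; 186 257 266; 190 255 266; 194 254 266; 198 254 266; 202 254 266; 206 254 266; 210 254 266; 
0.1 0.022 [[252.9, 195.3], [262.6, 195.6]]
0.1 0.024 [[252.9, 191.5], [262.7, 191.8]]
0.05 0.022 [[260.3, 174.3], [268.0, 174.5]]
0.05 0.024 [[260.3, 171.3], [268.0, 171.5]]Traceback (most recent call last):
  File "<stdin>", line 10, in <module>
AttributeError: 'float' object has no attribute 'round'
```

```bash
python3 -m jog '[{"rx":0,"ry":0,"rz":0,"x":0.005,"y":-0.01,"z":-0.15,"jaw":-1},{"rx":0,"ry":0,"rz":0,"x":0,"y":0,"z":-0.1,"jaw":-1},{"rx":0,"ry":0,"rz":0,"x":0,"y":0,"z":-0.1,"jaw":-1},{"rx":0,"ry":0,"rz":0,"x":0,"y":0,"z":0,"jaw":-1}]'
python3 -m jog '[{"rx":0,"ry":0,"rz":0,"x":0,"y":0,"z":-0.1,"jaw":-1},{"rx":0,"ry":0,"rz":0,"x":0,"y":0,"z":-0.1,"jaw":-1},{"rx":0,"ry":0,"rz":0,"x":0,"y":0,"z":0,"jaw":-1}]'
```

```text
clock: 7.52
tcp_pos: [0.4361, 0.1764, 0.0783]
orientation: [-1.995, -2.34, 0.124]
contact_force: [0.3, 0.4, 0.1]
grip_width: 0.012
gripper_force: 67.7
clock: 7.9
tcp_pos: [0.4362, 0.1764, 0.0663]
orientation: [-1.995, -2.34, 0.124]
contact_force: [0.0, -0.6, -0.7]
grip_width: 0.0118
gripper_force: 67.7
```

```bash
python3 -m jog '[{"rx":0,"ry":0,"rz":0,"x":0,"y":0,"z":-0.07,"jaw":-1},{"rx":0,"ry":0,"rz":0,"x":0,"y":0,"z":0,"jaw":-1}]'|grep -E "tcp|contact"
python3 -m jog '[{"rx":0,"ry":0,"rz":0,"x":0,"y":0,"z":-0.03,"jaw":-1},{"rx":0,"ry":0,"rz":0,"x":0,"y":0,"z":0,"jaw":-1}]'|grep -E "tcp|contact"
```

```text
tcp_pos: [0.4363, 0.1764, 0.0624]
contact_force: [0.5, 0.8, -1.5]
tcp_pos: [0.4371, 0.1766, 0.0615]
contact_force: [-1.1, -1.5, 6.3]
```

```bash
python3 -m jog '[{"rx":0,"ry":0,"rz":0,"x":0,"y":0,"z":0,"jaw":1},{"rx":0,"ry":0,"rz":0,"x":0,"y":0,"z":0,"jaw":1},{"rx":0,"ry":0,"rz":0,"x":0,"y":0,"z":0,"jaw":1},{"rx":0,"ry":0,"rz":0,"x":0,"y":0,"z":0,"jaw":1},{"rx":0,"ry":0,"rz":0,"x":0,"y":0,"z":0.5,"jaw":1},{"rx":0,"ry":0,"rz":0,"x":0,"y":0,"z":0.9,"jaw":1},{"rx":0.09,"ry":-0.6,"rz":0,"x":0,"y":0,"z":0.9,"jaw":1},{"rx":0,"ry":0,"rz":-0.4,"x":0.1,"y":-0.4,"z":0.8,"jaw":1}]'
python3 -m jog '[{"rx":0,"ry":0,"rz":-0.4,"x":0.2,"y":-0.85,"z":0,"jaw":1},{"rx":0,"ry":0,"rz":-0.4,"x":0.2,"y":-0.85,"z":0,"jaw":1},{"rx":0,"ry":0,"rz":-0.4,"x":0.2,"y":-0.85,"z":0,"jaw":1},{"rx":0,"ry":0,"rz":-0.1,"x":0.2,"y":-0.85,"z":0,"jaw":1},{"rx":0,"ry":0,"rz":0,"x":0.2,"y":-0.85,"z":0,"jaw":1},{"rx":0,"ry":0,"rz":0,"x":0.2,"y":-0.85,"z":0,"jaw":1},{"rx":0,"ry":0,"rz":0,"x":0.2,"y":-0.85,"z":0,"jaw":1},{"rx":0,"ry":0,"rz":0,"x":0,"y":0,"z":0,"jaw":1}]'
python3 - <<'E'
from rel import *
im=save('wrist','w7');save('top','top1');save('scene','scene1')
p=par('w7')
for X in ([.59,-.168],[.573,-.231],[.503,-.114],[.47,-.209],[.469,-.291]): print([proj(p,np.array(X+[z])).round(0).tolist() for z in(.003,.051)])
E
```

```text
clock: 9.4
tcp_pos: [0.4408, 0.1541, 0.2488]
orientation: [2.111, 2.316, 0.002]
contact_force: [0.9, -0.1, 0.6]
grip_width: 0.0855
gripper_force: 0.0
clock: 10.4
tcp_pos: [0.526, -0.2095, 0.2461]
orientation: [2.372, 2.05, -0.003]
contact_force: [0.2, 1.0, 0.4]
grip_width: 0.0858
gripper_force: 0.0
[[300.0, 114.0], [306.0, 116.0]]
[[292.0, 168.0], [297.0, 177.0]]
[[218.0, 77.0], [214.0, 74.0]]
[[205.0, 163.0], [199.0, 171.0]]
[[216.0, 226.0], [212.0, 241.0]]
```

View pics/w7.png

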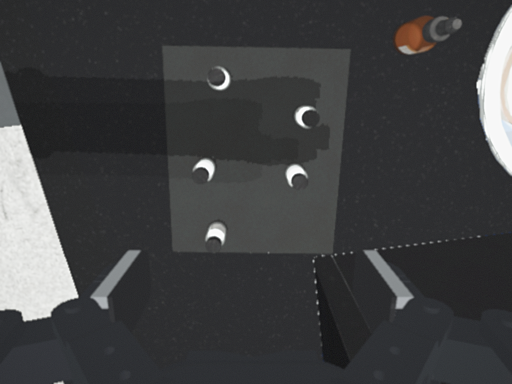

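```bash
python3 - <<'E' | grep -v -E "^(stop|rim|plate|foot)"
from fit import *
p7=par('w7')
for n,q in dict(A=(309,118),B=(297,180),C=(217,76),D=(202,174),E=(215,243)).items(): print(n,onz(p7,q,.054).round(4))
p=s.x;u=np.array([np.cos(p[2]),np.sin(p[2]),0]);ax=u*.5+np.array([0,0,np.sqrt(3)/2])
for k,sb in enumerate((.03,.08,.13,.192,.24)): print(k,(T(p,(sb,0,.017))+.019*ax).round(4))
# white blobs in top view
for n in('top1',):
    im=cv2.imread(f'pics/{n}.png');pt=par(n)
    print([proj(pt,np.array([.59,-.168,.05])).round(1)])
    g=cv2.cvtColor(im,cv2.COLOR_BGR2GRAY);m=(g>120).astype('uint8');nn,l,st,c=cv2.connectedComponentsWithStats(m)
    for i in range(1,nn):
        w=onz(pt,c[i],.03)
        if .4<w[0]<.65 and -.36<w[1]<-.07: print(st[i,4],w.round(3))
E
```

```text
A [ 0.592  -0.1702  0.054 ]
B [ 0.5727 -0.2333  0.054 ]
C [ 0.5059 -0.1163  0.054 ]
D [ 0.4728 -0.2118  0.054 ]
E [ 0.4725 -0.2927  0.054 ]
0 [0.6322 0.28   0.0763]
1 [0.6254 0.2327 0.0909]
2 [0.6187 0.1853 0.1056]
3 [0.6103 0.1266 0.1237]
4 [0.6039 0.0812 0.1377]
[array([330.3, 187.8])]
16 [ 0.613 -0.305  0.03 ]
23 [ 0.59  -0.163  0.03 ]
28 [ 0.572 -0.227  0.03 ]
4 [ 0.518 -0.318  0.03 ]
22 [ 0.505 -0.108  0.03 ]
28 [ 0.47  -0.205  0.03 ]
```

```bash
python3 -m jog '[{"rx":0,"ry":0,"rz":0,"x":-0.17,"y":0.78,"z":-0.5,"jaw":1},{"rx":0,"ry":0,"rz":0,"x":-0.17,"y":0.78,"z":-0.5,"jaw":1},{"rx":0,"ry":0,"rz":0,"x":0,"y":0,"z":-0.7,"jaw":1},{"rx":0,"ry":0,"rz":0,"x":0,"y":0,"z":-0.7,"jaw":1},{"rx":0,"ry":0,"rz":0,"x":0,"y":0,"z":-0.6,"jaw":1},{"rx":0,"ry":0,"rz":0,"x":0,"y":0,"z":0,"jaw":1}]'
python3 -c "
from rel import *
plan([.5059,-.1163,.022],-8.1);print(get_obs()['joints'])"
```

```text
clock: 11.3
tcp_pos: [0.5038, -0.109, 0.0651]
orientation: [2.365, 2.065, -0.005]
contact_force: [0.3, -0.9, 0.2]
grip_width: 0.0853
gripper_force: 0.0
rot units [ 0.02 -0.01 -0.04] 0.04 shift units [ 0.03 -0.12 -0.72]
[ 0.44300768  0.44288279 -0.43398492  2.02977354  0.28024298  0.72651362
 -0.30078126]
```

```bash
python3 -m jog '[{"rx":0,"ry":0,"rz":-0.04,"x":0.03,"y":-0.12,"z":0,"jaw":1},{"rx":0,"ry":0,"rz":0,"x":0,"y":0,"z":-0.72,"jaw":1},{"rx":0,"ry":0,"rz":0,"x":0,"y":0,"z":0,"jaw":1},{"rx":0,"ry":0,"rz":0,"x":0,"y":0,"z":0,"jaw":-1},{"rx":0,"ry":0,"rz":0,"x":0,"y":0,"z":0,"jaw":-1},{"rx":0,"ry":0,"rz":0,"x":0,"y":0,"z":0,"jaw":-1},{"rx":0,"ry":0,"rz":0,"x":0,"y":0,"z":0,"jaw":-1},{"rx":0,"ry":0,"rz":0,"x":0,"y":0,"z":0,"jaw":-1}]' 35
```

```text
clock: 12.3
tcp_pos: [0.5083, -0.1181, 0.0242]
orientation: [2.371, 2.05, -0.0]
contact_force: [-0.7, -0.7, 5.7]
grip_width: 0.0154
gripper_force: 34.1
```

```bash
python3 -m jog '[{"rx":0,"ry":0,"rz":0,"x":0,"y":0,"z":0.4,"jaw":-1},{"rx":0,"ry":0,"rz":0,"x":0,"y":0,"z":0.8,"jaw":-1},{"rx":0,"ry":0,"rz":0,"x":0,"y":0,"z":0.8,"jaw":-1},{"rx":0,"ry":0,"rz":0,"x":0,"y":0,"z":0.5,"jaw":-1},{"rx":0,"ry":0,"rz":0,"x":0,"y":0,"z":0,"jaw":-1}]'
python3 - <<'E'
from rel import *
save('wrist','w8');save('scene','scene2')
p=par('scene2');o=get_obs();u,v=proj(p,np.array(o['tcp_pos'])).astype(int);print(u,v)
a=cv2.imread('pics/scene2.png')[v-40:v+40,u-40:u+40];b=cv2.imread('pics/w8.png')[150:310,150:360]
f=lambda x:np.clip(255*(x/255.)**.6,0,255).astype('uint8')
cv2.imwrite('pics/m5.png',f(np.hstack([cv2.resize(a,(320,320),interpolation=cv2.INTER_CUBIC),cv2.resize(b,(420,320),interpolation=cv2.INTER_CUBIC)])))
E
```

```text
clock: 12.92
tcp_pos: [0.5095, -0.1183, 0.1759]
orientation: [2.369, 2.048, 0.003]
contact_force: [-0.8, 0.6, -0.5]
grip_width: 0.0151
gripper_force: 34.1
295 193
```

View pics/m5.png

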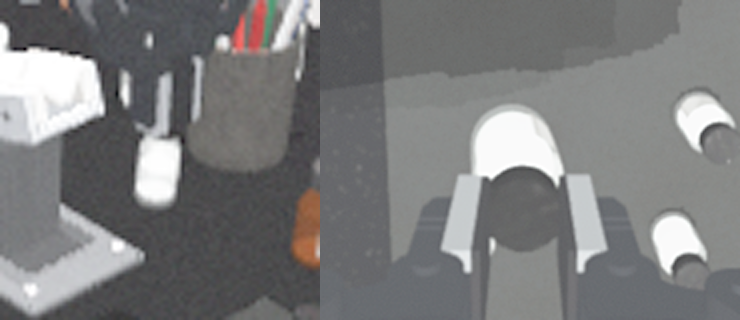

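Run:
```python
from rel import *
p=par('w8');o=get_obs();T=np.array(o['tcp_pos'])
im=cv2.imread('pics/w8.png');g=cv2.cvtColor(im,cv2.COLOR_BGR2GRAY)
for h in (.025,.03,.035,.04):
    X=T+[0,0,h]; print(h,proj(p,X).round(1),'cap px dia',(proj(p,X+[.009,0,0])-proj(p,X-[.009,0,0]))[0].round(1),
     'base far rim', proj(p,X+[0,.0115,-.051]).round(1),'w',(proj(p,X+[.0115,0,-.051])-proj(p,X-[.0115,0,-.051]))[0].round(1))
print(im.shape,[int(x) for x in g[200,215:285:2]],[int(x) for x in g[195:270:3,250]])
print('rows',[int(x) for x in g[195:215,250]])
```

```text
0.025 [247.2 253.3] cap px dia 38.4 base far rim [244.6 198.4] w 54.9
0.03 [247.2 258.1] cap px dia 39.6 base far rim [244.5 200.8] w 57.0
0.035 [247.1 263.3] cap px dia 40.9 base far rim [244.4 203.4] w 59.3
0.04 [247.1 268.8] cap px dia 42.3 base far rim [244.3 206.1] w 61.8
(384, 512, 3) [88, 86, 84, 85, 90, 92, 91, 92, 95, 95, 95, 96, 95, 92, 95, 93, 91, 96, 95, 94, 96, 94, 95, 96, 93, 93, 96, 93, 92, 94, 95, 94, 95, 97, 95] [91, 97, 96, 154, 246, 246, 247, 247, 247, 247, 247, 247, 255, 39, 49, 55, 55, 56, 60, 55, 56, 59, 58, 58, 55]
rows [91, 95, 95, 97, 96, 96, 96, 118, 147, 154, 164, 221, 246, 247, 247, 246, 246, 247, 247, 247]
```

```bash
cat > drop.py <<'E'
from rel import *
p=np.load('trough.npy');S=np.radians(17);u=np.array([np.cos(p[2]),np.sin(p[2]),0]);zz=np.array([0,0,1.])
e=u*np.cos(S)+zz*np.sin(S);n=-u*np.sin(S)+zz*np.cos(S)
def fold(f): 
    v=np.array([-u[1],u[0],0]);return np.array([p[0],p[1],0])+u*p[3]+zz*p[4]+e*f[0]+v*f[1]+n*f[2]
def drop(sb,h=.0225,off=.021,tilt=45):
    t=np.radians(tilt);X=fold((sb,0,h))+off*(u*np.sin(t)+zz*np.cos(t))
    print('target',X.round(4),'now',np.round(get_obs()['tcp_pos'],4));return plan(X,-8.1,tilt,-8.1)
E
python3 -c "
from drop import *
drop(.035)"
```

```text
target [0.631  0.2716 0.0814] now [ 0.5074 -0.1181  0.173 ]
rot units [ 4.48 -0.63  0.03] 4.53 shift units [ 2.06  6.5  -1.53]
```

```bash
python3 -m jog '[{"rx":0,"ry":0,"rz":0,"x":0.26,"y":0.7,"z":0.6,"jaw":-1},{"rx":0,"ry":0,"rz":0,"x":0.26,"y":0.83,"z":0.4,"jaw":-1},{"rx":0.9,"ry":-0.126,"rz":0,"x":0.26,"y":0.83,"z":0,"jaw":-1},{"rx":0.9,"ry":-0.126,"rz":0,"x":0.26,"y":0.83,"z":0,"jaw":-1},{"rx":0.9,"ry":-0.126,"rz":0,"x":0.26,"y":0.83,"z":0,"jaw":-1},{"rx":0.9,"ry":-0.126,"rz":0,"x":0.26,"y":0.83,"z":-0.4,"jaw":-1},{"rx":0.9,"ry":-0.126,"rz":0,"x":0.26,"y":0.83,"z":-0.4,"jaw":-1},{"rx":0,"ry":0,"rz":0,"x":0.26,"y":0.82,"z":-0.4,"jaw":-1}]'
python3 -m jog '[{"rx":0,"ry":0,"rz":0,"x":0,"y":0,"z":-0.3,"jaw":-1},{"rx":0,"ry":0,"rz":0,"x":0,"y":0,"z":0,"jaw":-1},{"rx":0,"ry":0,"rz":0,"x":0,"y":0,"z":0,"jaw":-1}]'|grep -E "tcp|grip|cont"
python3 -c "
from drop import *
drop(.035);print(get_obs()['joints'])"
```

```text
clock: 14.02
tcp_pos: [0.633, 0.2669, 0.1549]
orientation: [-1.911, -1.628, -0.784]
contact_force: [0.5, -0.5, -0.0]
grip_width: 0.0152
gripper_force: 34.1
tcp_pos: [0.633, 0.2708, 0.1435]
contact_force: [0.1, -0.9, -0.3]
grip_width: 0.0151
gripper_force: 34.2
target [0.631  0.2716 0.0814] now [0.633  0.2708 0.1435]
rot units [-0.02 -0.01  0.04] 0.04 shift units [-0.03  0.01 -1.03]
[ 0.44884601  0.70020587 -0.81659726  1.83157826 -0.48521953  0.5653048
  0.07148188]
```

```bash
python3 -m jog '[{"rx":0,"ry":0,"rz":0,"x":-0.03,"y":0.01,"z":-0.5,"jaw":-1},{"rx":0,"ry":0,"rz":0,"x":0,"y":0,"z":-0.3,"jaw":-1},{"rx":0,"ry":0,"rz":0,"x":0,"y":0,"z":-0.2,"jaw":-1},{"rx":0,"ry":0,"rz":0,"x":0,"y":0,"z":0,"jaw":-1}]'|grep -E "tcp|grip|cont"
python3 - <<'E'
from drop import *
im=save('wrist','w9');p9=par('w9')
print('fold pts',[proj(p9,fold((s,0,0))).round(0).tolist() for s in(0,.03,.06)], 'rim',[proj(p9,fold((.0,y,.017))).round(0).tolist() for y in(-.017,.017)],'tcp',proj(p9,np.array(get_obs()['tcp_pos'])).round(0))
E
```

```text
tcp_pos: [0.6308, 0.2722, 0.0831]
contact_force: [0.4, 0.3, 0.1]
grip_width: 0.015
gripper_force: 34.2
fold pts [[251.0, 208.0], [252.0, 241.0], [252.0, 281.0]] rim [[226.0, 190.0], [277.0, 190.0]] tcp [252. 233.]
```

View pics/w9.png

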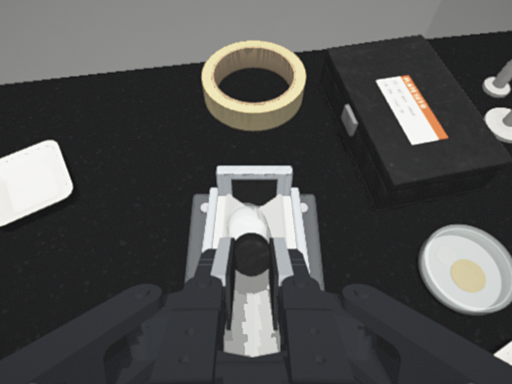

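```bash
python3 -m jog '[{"rx":0,"ry":0,"rz":0,"x":0,"y":0,"z":0,"jaw":1},{"rx":0,"ry":0,"rz":0,"x":0,"y":0,"z":0,"jaw":1},{"rx":0,"ry":0,"rz":0,"x":0,"y":0,"z":0,"jaw":1},{"rx":0,"ry":0,"rz":0,"x":0,"y":0,"z":0,"jaw":1},{"rx":0,"ry":0,"rz":0,"x":-0.06,"y":-0.4,"z":0.4,"jaw":1},{"rx":0,"ry":0,"rz":0,"x":-0.06,"y":-0.4,"z":0.8,"jaw":1},{"rx":0,"ry":0,"rz":0,"x":0,"y":0,"z":0.8,"jaw":1},{"rx":0,"ry":0,"rz":0,"x":0,"y":0,"z":0,"jaw":1}]'
cat > look.py <<'E'
from drop import *
import sys
KN=dict(A=(.592,-.1702),B=(.5727,-.2333),C=(.5059,-.1163),D=(.4728,-.2118),E=(.4725,-.2927))
def blobs(nm):
    for cam in('top','scene'):
        save(cam,nm+cam);im=cv2.imread(f'pics/{nm}{cam}.png');q=par(nm+cam)
        g=cv2.cvtColor(im,cv2.COLOR_BGR2GRAY);m=(g>120).astype('uint8');nn,l,st,c=cv2.connectedComponentsWithStats(m)
        print(cam,[(int(st[i,4]),onz(q,c[i],.03)[:2].round(3).tolist()) for i in range(1,nn) if 8<st[i,4]<400 and .39<onz(q,c[i],.03)[0]<.66 and -.37<onz(q,c[i],.03)[1]<-.06])
        if cam=='top': # trough profile: gray along fold and vial heights
            for h in(.010,.020): print('fold',h,[int(g[tuple(proj(q,fold((s,0,h)))[::-1].round().astype(int))]) for s in np.arange(0,.31,.01)])
            hsv=cv2.cvtColor(im,cv2.COLOR_BGR2HSV);b=(hsv[...,0]>100)&(hsv[...,0]<130)&(hsv[...,1]>90)&(hsv[...,2]>40)
            n2,l2,s2,c2=cv2.connectedComponentsWithStats(b.astype('uint8'))
            print('blue',[(int(s2[i,4]),onz(q,c2[i],.06)[:2].round(3).tolist()) for i in range(1,n2) if s2[i,4]>5])
if __name__=='__main__': blobs(sys.argv[1])
E
python3 look.py L1
```

```text
clock: 15.95
tcp_pos: [0.6259, 0.225, 0.208]
orientation: [-1.901, -1.645, -0.798]
contact_force: [0.1, 0.2, -0.5]
grip_width: 0.0855
gripper_force: 0.0
top [(34, [0.573, -0.227]), (37, [0.469, -0.288])]
fold 0.01 [242, 255, 254, 253, 66, 163, 252, 253, 252, 252, 253, 253, 253, 252, 105, 69, 67, 66, 66, 66, 105, 123, 147, 216, 189, 187, 188, 188, 187, 177, 200]
fold 0.02 [193, 255, 255, 254, 222, 61, 243, 253, 252, 253, 252, 253, 252, 253, 196, 68, 72, 69, 65, 64, 69, 170, 94, 220, 192, 186, 187, 189, 187, 185, 194]
blue [(7, [0.942, -0.418]), (27, [0.893, 0.199]), (9, [0.44, 0.164])]
scene [(134, [0.579, -0.177]), (142, [0.561, -0.241]), (153, [0.457, -0.22]), (167, [0.456, -0.301])]
```

```bash
python3 -c "
from drop import *
plan([.592,-.1702,.1],-8.1)"
```

```text
rot units [-4.47  0.65  0.02] 4.51 shift units [-0.53 -6.58 -1.73]
```

```bash
python3 -m jog '[{"rx":0,"ry":0,"rz":0,"x":-0.06,"y":-0.82,"z":0.2,"jaw":1},{"rx":0,"ry":0,"rz":0,"x":-0.06,"y":-0.82,"z":0.2,"jaw":1},{"rx":-0.9,"ry":0.13,"rz":0,"x":-0.06,"y":-0.82,"z":0,"jaw":1},{"rx":-0.9,"ry":0.13,"rz":0,"x":-0.07,"y":-0.82,"z":0,"jaw":1},{"rx":-0.9,"ry":0.13,"rz":0,"x":-0.07,"y":-0.82,"z":0,"jaw":1},{"rx":-0.9,"ry":0.13,"rz":0,"x":-0.07,"y":-0.82,"z":0,"jaw":1},{"rx":-0.87,"ry":0.13,"rz":0,"x":-0.07,"y":-0.82,"z":-0.6,"jaw":1},{"rx":0,"ry":0,"rz":0,"x":-0.07,"y":-0.84,"z":-0.6,"jaw":1}]' | grep tcp
python3 -m jog '[{"rx":0,"ry":0,"rz":0,"x":0,"y":0,"z":-0.9,"jaw":1},{"rx":0,"ry":0,"rz":0,"x":0,"y":0,"z":0,"jaw":1},{"rx":0,"ry":0,"rz":0,"x":0,"y":0,"z":0,"jaw":1}]' | grep tcp
python3 -c "
from drop import *
plan([.592,-.1702,.022],-8.1)
save('wrist','w10')
im=cv2.imread('pics/w10.png');q=par('w10');X=np.array([.592,-.1702,.054]);c=proj(q,X).round().astype(int);print(c)
g=cv2.cvtColor(im,cv2.COLOR_BGR2GRAY)
print([int(x) for x in g[c[1]-4,c[0]-40:c[0]+42:2]]);print([int(x) for x in g[c[1]-60:c[1]+30:3,c[0]]])"
```

```text
tcp_pos: [0.593, -0.1657, 0.1543]
tcp_pos: [0.5927, -0.1691, 0.1024]
rot units [-0.01  0.    0.02] 0.02 shift units [-0.01 -0.02 -1.34]
[251 208]
[121, 122, 122, 122, 121, 123, 122, 120, 123, 121, 119, 121, 119, 160, 255, 185, 125, 115, 107, 109, 114, 109, 109, 109, 111, 114, 117, 119, 255, 187, 115, 118, 120, 117, 117, 118, 116, 133, 135, 134, 132]
[121, 121, 122, 119, 122, 121, 120, 121, 122, 154, 249, 247, 247, 247, 247, 198, 104, 114, 120, 110, 113, 107, 111, 106, 131, 165, 166, 176, 179, 177]
```

```bash
python3 -m jog '[{"rx":0,"ry":0,"rz":0,"x":0.02,"y":-0.02,"z":-0.7,"jaw":1},{"rx":0,"ry":0,"rz":0,"x":0,"y":0,"z":-0.62,"jaw":1},{"rx":0,"ry":0,"rz":0,"x":0,"y":0,"z":0,"jaw":1},{"rx":0,"ry":0,"rz":0,"x":0,"y":0,"z":0,"jaw":-1},{"rx":0,"ry":0,"rz":0,"x":0,"y":0,"z":0,"jaw":-1},{"rx":0,"ry":0,"rz":0,"x":0,"y":0,"z":0,"jaw":-1},{"rx":0,"ry":0,"rz":0,"x":0,"y":0,"z":0,"jaw":-1},{"rx":0,"ry":0,"rz":0,"x":0,"y":0,"z":0,"jaw":-1}]' 35
python3 -m jog '[{"rx":0,"ry":0,"rz":0,"x":0,"y":0,"z":0.4,"jaw":-1},{"rx":0,"ry":0,"rz":0,"x":0,"y":0,"z":0.8,"jaw":-1},{"rx":0,"ry":0,"rz":0,"x":0,"y":0,"z":0.9,"jaw":-1},{"rx":0,"ry":0,"rz":0,"x":0,"y":0,"z":0.9,"jaw":-1},{"rx":0,"ry":0,"rz":0,"x":0,"y":0,"z":0.6,"jaw":-1},{"rx":0,"ry":0,"rz":0,"x":0,"y":0,"z":0,"jaw":-1}]' | grep -E "tcp|grip"
python3 -c "
from drop import *
drop(.085)
save('wrist','w11');im=cv2.imread('pics/w11.png');g=cv2.cvtColor(im,cv2.COLOR_BGR2GRAY)
print([int(x) for x in g[190:280:3,250]])"
```

```text
clock: 18.48
tcp_pos: [0.5937, -0.1717, 0.0233]
orientation: [2.377, 2.052, 0.001]
contact_force: [-1.1, -0.4, 6.0]
grip_width: 0.0151
gripper_force: 34.0
tcp_pos: [0.595, -0.1716, 0.242]
grip_width: 0.0152
gripper_force: 34.2
target [0.6242 0.2242 0.0961] now [ 0.595  -0.1716  0.242 ]
rot units [ 4.46 -0.61  0.04] 4.5 shift units [ 0.49  6.6  -2.43]
[52, 51, 53, 51, 81, 115, 119, 120, 120, 223, 227, 229, 230, 231, 52, 27, 26, 32, 29, 32, 33, 32, 31, 31, 33, 33, 31, 26, 32, 53]
```

```bash
python3 -m jog '[{"rx":0,"ry":0,"rz":0,"x":0.06,"y":0.7,"z":0,"jaw":-1},{"rx":0.9,"ry":-0.125,"rz":0,"x":0.06,"y":0.84,"z":0,"jaw":-1},{"rx":0.9,"ry":-0.125,"rz":0,"x":0.06,"y":0.84,"z":0,"jaw":-1},{"rx":0.9,"ry":-0.125,"rz":0,"x":0.06,"y":0.84,"z":0,"jaw":-1},{"rx":0.9,"ry":-0.125,"rz":0,"x":0.06,"y":0.84,"z":0,"jaw":-1},{"rx":0.88,"ry":-0.125,"rz":0,"x":0.06,"y":0.84,"z":-0.2,"jaw":-1},{"rx":0,"ry":0,"rz":0,"x":0.06,"y":0.84,"z":-0.4,"jaw":-1},{"rx":0,"ry":0,"rz":0,"x":0.06,"y":0.84,"z":-0.4,"jaw":-1}]'|grep tcp
python3 -m jog '[{"rx":0,"ry":0,"rz":0,"x":0,"y":0,"z":-0.3,"jaw":-1},{"rx":0,"ry":0,"rz":0,"x":0,"y":0,"z":0,"jaw":-1},{"rx":0,"ry":0,"rz":0,"x":0,"y":0,"z":0,"jaw":-1}]'|grep -E "tcp|grip|cont"
python3 -c "
from drop import *
drop(.085)"
```

```text
tcp_pos: [0.6211, 0.2233, 0.1754]
tcp_pos: [0.6226, 0.2217, 0.1601]
contact_force: [-0.1, -0.1, 1.0]
grip_width: 0.015
gripper_force: 34.2
target [0.6242 0.2242 0.0961] now [0.6226 0.2217 0.1601]
rot units [-0.03 -0.03  0.03] 0.05 shift units [ 0.03  0.04 -1.07]
```

Lower, release, retreat, look.

```bash
python3 -m jog '[{"rx":0,"ry":0,"rz":0,"x":0.03,"y":0.04,"z":-0.5,"jaw":-1},{"rx":0,"ry":0,"rz":0,"x":0,"y":0,"z":-0.35,"jaw":-1},{"rx":0,"ry":0,"rz":0,"x":0,"y":0,"z":-0.2,"jaw":-1},{"rx":0,"ry":0,"rz":0,"x":0,"y":0,"z":0,"jaw":-1}]'|grep -E "tcp|grip|cont"
python3 -m jog '[{"rx":0,"ry":0,"rz":0,"x":0,"y":0,"z":0,"jaw":1},{"rx":0,"ry":0,"rz":0,"x":0,"y":0,"z":0,"jaw":1},{"rx":0,"ry":0,"rz":0,"x":0,"y":0,"z":0,"jaw":1},{"rx":0,"ry":0,"rz":0,"x":0,"y":0,"z":0,"jaw":1},{"rx":0,"ry":0,"rz":0,"x":-0.06,"y":-0.4,"z":0.4,"jaw":1},{"rx":0,"ry":0,"rz":0,"x":-0.06,"y":-0.4,"z":0.8,"jaw":1},{"rx":0,"ry":0,"rz":0,"x":0,"y":0,"z":0.8,"jaw":1},{"rx":0,"ry":0,"rz":0,"x":0,"y":0,"z":0,"jaw":1}]'|grep tcp
python3 look.py L2; python3 -c "
from drop import *
plan([.5727,-.2333,.1],-8.1)
save('wrist','w12');im=cv2.imread('pics/w12.png');q=par('w12');g=cv2.cvtColor(im,cv2.COLOR_BGR2GRAY)
for s in np.arange(0,.14,.005):
  P=proj(q,fold((s,0,.026)));print(int(s*1000),int(g[int(P[1]),int(P[0])]) if 0<P[1]<384 else None,end=' ')"
```

```text
tcp_pos: [0.6234, 0.2253, 0.0967]
contact_force: [0.7, -0.4, -0.0]
grip_width: 0.0155
gripper_force: 34.2
tcp_pos: [0.6187, 0.1781, 0.2217]
top []
fold 0.01 [241, 255, 254, 253, 97, 252, 255, 255, 254, 97, 80, 252, 252, 252, 253, 252, 251, 252, 252, 252, 73, 72, 66, 68, 62, 66, 70, 208, 83, 199, 191]
fold 0.02 [196, 254, 255, 254, 220, 164, 255, 255, 254, 208, 64, 245, 252, 253, 252, 252, 252, 252, 253, 253, 186, 65, 68, 64, 66, 63, 66, 201, 87, 170, 210]
blue [(9, [0.944, -0.419]), (29, [0.894, 0.2]), (8, [0.44, 0.163])]
scene [(142, [0.561, -0.241]), (154, [0.457, -0.22]), (167, [0.456, -0.301])]
rot units [-4.48  0.62  0.02] 4.52 shift units [-0.73 -6.85 -1.96]
0 94 5 144 10 210 15 224 20 229 25 233 30 240 35 240 40 238 45 240 50 43 55 105 60 186 65 247 70 241 75 244 80 245 85 240 90 237 95 206 100 44 105 50 110 41 115 35 120 160 125 225 130 225 135 225 140 224
```

```bash
python3 -m jog '[{"rx":0,"ry":0,"rz":0,"x":-0.09,"y":-0.85,"z":0.1,"jaw":1},{"rx":0,"ry":0,"rz":0,"x":-0.09,"y":-0.85,"z":0.1,"jaw":1},{"rx":-0.9,"ry":0.13,"rz":0,"x":-0.09,"y":-0.85,"z":0,"jaw":1},{"rx":-0.9,"ry":0.13,"rz":0,"x":-0.09,"y":-0.85,"z":0,"jaw":1},{"rx":-0.9,"ry":0.13,"rz":0,"x":-0.09,"y":-0.86,"z":0,"jaw":1},{"rx":-0.9,"ry":0.13,"rz":0,"x":-0.09,"y":-0.86,"z":0,"jaw":1},{"rx":-0.88,"ry":0.12,"rz":0,"x":-0.09,"y":-0.86,"z":-0.6,"jaw":1},{"rx":0,"ry":0,"rz":0,"x":-0.09,"y":-0.86,"z":-0.6,"jaw":1}]' | grep tcp
python3 -m jog '[{"rx":0,"ry":0,"rz":0,"x":0,"y":0,"z":-0.95,"jaw":1},{"rx":0,"ry":0,"rz":0,"x":0,"y":0,"z":0,"jaw":1},{"rx":0,"ry":0,"rz":0,"x":0,"y":0,"z":0,"jaw":1}]' | grep tcp
cat > chk.py <<'E'
from drop import *
def chk(nm,x,y):
    plan([x,y,.022],-8.1);save('wrist',nm)
    im=cv2.imread(f'pics/{nm}.png');q=par(nm);c=proj(q,np.array([x,y,.054])).round().astype(int);print(c)
    g=cv2.cvtColor(im,cv2.COLOR_BGR2GRAY)
    print([int(v) for v in g[c[1]-4,c[0]-40:c[0]+42:2]]);print([int(v) for v in g[c[1]-60:c[1]+30:3,c[0]]])
import sys
chk(sys.argv[1],float(sys.argv[2]),float(sys.argv[3]))
E
python3 chk.py w13 .5727 -.2333
```

```text
tcp_pos: [0.5749, -0.2273, 0.157]
tcp_pos: [0.5743, -0.2304, 0.102]
rot units [-0.01 -0.01  0.03] 0.03 shift units [-0.03 -0.05 -1.33]
[250 211]
[117, 116, 117, 118, 115, 115, 118, 116, 117, 118, 121, 116, 118, 110, 255, 248, 255, 95, 111, 110, 112, 109, 108, 109, 111, 108, 105, 92, 246, 250, 226, 113, 117, 117, 118, 114, 128, 132, 133, 131, 133]
[115, 113, 117, 113, 113, 113, 113, 114, 115, 113, 163, 249, 247, 247, 247, 247, 255, 94, 111, 112, 106, 106, 106, 113, 114, 138, 163, 175, 175, 174]
```

```bash
python3 -m jog '[{"rx":0,"ry":0,"rz":0,"x":0.01,"y":-0.06,"z":-0.7,"jaw":1},{"rx":0,"ry":0,"rz":0,"x":0,"y":0,"z":-0.62,"jaw":1},{"rx":0,"ry":0,"rz":0,"x":0,"y":0,"z":0,"jaw":1},{"rx":0,"ry":0,"rz":0,"x":0,"y":0,"z":0,"jaw":-1},{"rx":0,"ry":0,"rz":0,"x":0,"y":0,"z":0,"jaw":-1},{"rx":0,"ry":0,"rz":0,"x":0,"y":0,"z":0,"jaw":-1},{"rx":0,"ry":0,"rz":0,"x":0,"y":0,"z":0,"jaw":-1},{"rx":0,"ry":0,"rz":0,"x":0,"y":0,"z":0,"jaw":-1}]' 35
python3 -m jog '[{"rx":0,"ry":0,"rz":0,"x":0,"y":0,"z":0.4,"jaw":-1},{"rx":0,"ry":0,"rz":0,"x":0,"y":0,"z":0.8,"jaw":-1},{"rx":0,"ry":0,"rz":0,"x":0,"y":0,"z":0.9,"jaw":-1},{"rx":0,"ry":0,"rz":0,"x":0,"y":0,"z":0.9,"jaw":-1},{"rx":0,"ry":0,"rz":0,"x":0,"y":0,"z":0.6,"jaw":-1},{"rx":0,"ry":0,"rz":0,"x":0,"y":0,"z":0,"jaw":-1}]' | grep -E "tcp|grip"
python3 -c "
from drop import *
drop(.135)
save('wrist','w14');im=cv2.imread('pics/w14.png');g=cv2.cvtColor(im,cv2.COLOR_BGR2GRAY)
print([int(x) for x in g[190:280:3,250]])"
```

```text
clock: 24.72
tcp_pos: [0.5747, -0.2354, 0.0228]
orientation: [-2.379, -2.052, 0.001]
contact_force: [-0.1, 0.3, 6.6]
grip_width: 0.0148
gripper_force: 34.1
tcp_pos: [0.5758, -0.2356, 0.2413]
grip_width: 0.0154
gripper_force: 34.2
target [0.6175 0.1769 0.1107] now [ 0.5758 -0.2356  0.2413]
rot units [ 4.46 -0.63  0.04] 4.51 shift units [ 0.69  6.87 -2.18]
[54, 55, 53, 55, 53, 82, 108, 180, 184, 184, 222, 231, 232, 233, 234, 161, 28, 30, 28, 32, 33, 33, 33, 34, 31, 32, 32, 33, 32, 30]
```

```bash
python3 -m jog '[{"rx":0,"ry":0,"rz":0,"x":0.09,"y":0.8,"z":0,"jaw":-1},{"rx":0.9,"ry":-0.125,"rz":0,"x":0.09,"y":0.87,"z":0,"jaw":-1},{"rx":0.9,"ry":-0.125,"rz":0,"x":0.09,"y":0.87,"z":0,"jaw":-1},{"rx":0.9,"ry":-0.125,"rz":0,"x":0.09,"y":0.87,"z":0,"jaw":-1},{"rx":0.9,"ry":-0.125,"rz":0,"x":0.09,"y":0.87,"z":0,"jaw":-1},{"rx":0.86,"ry":-0.125,"rz":0,"x":0.09,"y":0.87,"z":-0.1,"jaw":-1},{"rx":0,"ry":0,"rz":0,"x":0.09,"y":0.87,"z":-0.3,"jaw":-1},{"rx":0,"ry":0,"rz":0,"x":0.09,"y":0.87,"z":-0.3,"jaw":-1}]'|grep tcp
python3 -m jog '[{"rx":0,"ry":0,"rz":0,"x":0,"y":0,"z":-0.3,"jaw":-1},{"rx":0,"ry":0,"rz":0,"x":0,"y":0,"z":0,"jaw":-1},{"rx":0,"ry":0,"rz":0,"x":0,"y":0,"z":0,"jaw":-1}]'|grep -E "tcp|grip|cont"
python3 -c "
from drop import *
drop(.135)"
```

```text
tcp_pos: [0.6163, 0.1785, 0.1931]
tcp_pos: [0.6177, 0.1765, 0.1775]
contact_force: [0.9, -0.6, 0.1]
grip_width: 0.0153
gripper_force: 34.2
target [0.6175 0.1769 0.1107] now [0.6177 0.1765 0.1775]
rot units [-0.01 -0.05  0.03] 0.05 shift units [-0.    0.01 -1.11]
```

```bash
python3 -m jog '[{"rx":0,"ry":0,"rz":0,"x":0,"y":0.01,"z":-0.5,"jaw":-1},{"rx":0,"ry":0,"rz":0,"x":0,"y":0,"z":-0.4,"jaw":-1},{"rx":0,"ry":0,"rz":0,"x":0,"y":0,"z":-0.2,"jaw":-1},{"rx":0,"ry":0,"rz":0,"x":0,"y":0,"z":0,"jaw":-1}]'|grep -E "tcp|grip|cont"
python3 -m jog '[{"rx":0,"ry":0,"rz":0,"x":0,"y":0,"z":0,"jaw":1},{"rx":0,"ry":0,"rz":0,"x":0,"y":0,"z":0,"jaw":1},{"rx":0,"ry":0,"rz":0,"x":0,"y":0,"z":0,"jaw":1},{"rx":0,"ry":0,"rz":0,"x":0,"y":0,"z":0,"jaw":1},{"rx":0,"ry":0,"rz":0,"x":-0.06,"y":-0.4,"z":0.4,"jaw":1},{"rx":0,"ry":0,"rz":0,"x":-0.06,"y":-0.4,"z":0.8,"jaw":1},{"rx":0,"ry":0,"rz":0,"x":0,"y":0,"z":0.8,"jaw":1},{"rx":0,"ry":0,"rz":0,"x":0,"y":0,"z":0,"jaw":1}]'|grep tcp
python3 look.py L3; python3 -c "
from drop import *
plan([.4728,-.2118,.1],-8.1)
save('wrist','w15');im=cv2.imread('pics/w15.png');q=par('w15');g=cv2.cvtColor(im,cv2.COLOR_BGR2GRAY)
for s in np.arange(0,.2,.005):
  P=proj(q,fold((s,0,.026)));print(int(s*1000),int(g[int(P[1]),int(P[0])]) if 0<P[1]<384 else None,end=' ')"
```

```text
tcp_pos: [0.6174, 0.178, 0.1118]
contact_force: [0.6, 0.4, -1.2]
grip_width: 0.0155
gripper_force: 34.2
tcp_pos: [0.6122, 0.131, 0.2361]
top []
fold 0.01 [239, 255, 254, 253, 98, 252, 255, 255, 254, 95, 226, 255, 255, 254, 104, 68, 249, 252, 252, 252, 251, 250, 248, 251, 252, 208, 65, 61, 53, 63, 63]
fold 0.02 [193, 254, 254, 254, 221, 162, 255, 255, 254, 202, 166, 254, 255, 254, 205, 64, 245, 251, 252, 252, 252, 252, 250, 252, 252, 233, 94, 67, 65, 64, 63]
blue [(31, [0.894, 0.2]), (8, [0.44, 0.163])]
scene [(155, [0.457, -0.22]), (167, [0.456, -0.301])]
rot units [-4.46  0.6   0.02] 4.5 shift units [-2.28 -5.71 -2.2 ]
0 122 5 127 10 167 15 224 20 226 25 230 30 221 35 240 40 239 45 197 50 50 55 97 60 164 65 247 70 242 75 243 80 246 85 240 90 238 95 241 100 42 105 102 110 186 115 224 120 230 125 243 130 240 135 241 140 239 145 219 150 47 155 48 160 38 165 35 170 158 175 224 180 174 185 231 190 224 195 224
```

```bash
python3 -m jog '[{"rx":0,"ry":0,"rz":0,"x":-0.28,"y":-0.71,"z":0,"jaw":1},{"rx":0,"ry":0,"rz":0,"x":-0.28,"y":-0.71,"z":0,"jaw":1},{"rx":-0.9,"ry":0.12,"rz":0,"x":-0.28,"y":-0.71,"z":0,"jaw":1},{"rx":-0.9,"ry":0.12,"rz":0,"x":-0.28,"y":-0.71,"z":0,"jaw":1},{"rx":-0.9,"ry":0.12,"rz":0,"x":-0.29,"y":-0.72,"z":0,"jaw":1},{"rx":-0.9,"ry":0.12,"rz":0,"x":-0.29,"y":-0.72,"z":0,"jaw":1},{"rx":-0.86,"ry":0.12,"rz":0,"x":-0.29,"y":-0.72,"z":-0.6,"jaw":1},{"rx":0,"ry":0,"rz":0,"x":-0.29,"y":-0.72,"z":-0.6,"jaw":1}]' | grep tcp
python3 -m jog '[{"rx":0,"ry":0,"rz":0,"x":0,"y":0,"z":-0.9,"jaw":1},{"rx":0,"ry":0,"rz":0,"x":0,"y":0,"z":0,"jaw":1},{"rx":0,"ry":0,"rz":0,"x":0,"y":0,"z":0,"jaw":1}]' | grep tcp
python3 chk.py w16 .4728 -.2118
```

```text
tcp_pos: [0.4739, -0.2096, 0.1589]
tcp_pos: [0.4741, -0.2116, 0.1067]
rot units [-0.01  0.01  0.01] 0.02 shift units [-0.02 -0.   -1.41]
[249 205]
[117, 115, 116, 114, 115, 113, 114, 117, 119, 117, 109, 255, 253, 135, 105, 108, 107, 104, 106, 105, 105, 102, 106, 102, 193, 250, 252, 136, 115, 116, 114, 115, 117, 117, 115, 125, 126, 127, 130, 129, 128]
[117, 113, 117, 114, 115, 114, 111, 112, 113, 113, 114, 252, 247, 247, 247, 247, 255, 93, 105, 106, 105, 107, 106, 105, 103, 136, 159, 160, 175, 173]
```

```bash
python3 -m jog '[{"rx":0,"ry":0,"rz":0,"x":-0.04,"y":-0.03,"z":-0.75,"jaw":1},{"rx":0,"ry":0,"rz":0,"x":0,"y":0,"z":-0.65,"jaw":1},{"rx":0,"ry":0,"rz":0,"x":0,"y":0,"z":0,"jaw":1},{"rx":0,"ry":0,"rz":0,"x":0,"y":0,"z":0,"jaw":-1},{"rx":0,"ry":0,"rz":0,"x":0,"y":0,"z":0,"jaw":-1},{"rx":0,"ry":0,"rz":0,"x":0,"y":0,"z":0,"jaw":-1},{"rx":0,"ry":0,"rz":0,"x":0,"y":0,"z":0,"jaw":-1},{"rx":0,"ry":0,"rz":0,"x":0,"y":0,"z":0,"jaw":-1}]' 35
python3 -m jog '[{"rx":0,"ry":0,"rz":0,"x":0,"y":0,"z":0.4,"jaw":-1},{"rx":0,"ry":0,"rz":0,"x":0,"y":0,"z":0.8,"jaw":-1},{"rx":0,"ry":0,"rz":0,"x":0,"y":0,"z":0.9,"jaw":-1},{"rx":0,"ry":0,"rz":0,"x":0,"y":0,"z":0.9,"jaw":-1},{"rx":0,"ry":0,"rz":0,"x":0,"y":0,"z":0.6,"jaw":-1},{"rx":0,"ry":0,"rz":0,"x":0,"y":0,"z":0,"jaw":-1}]' | grep -E "tcp|grip"
python3 -c "
from drop import *
drop(.195)
save('wrist','w17');im=cv2.imread('pics/w17.png');g=cv2.cvtColor(im,cv2.COLOR_BGR2GRAY)
print([int(x) for x in g[190:280:3,250]])"
```

```text
clock: 30.98
tcp_pos: [0.4713, -0.2145, 0.0227]
orientation: [2.375, 2.053, 0.003]
contact_force: [-1.2, -0.1, 6.1]
grip_width: 0.0155
gripper_force: 34.2
tcp_pos: [0.4726, -0.2147, 0.2411]
grip_width: 0.0153
gripper_force: 34.2
target [0.6094 0.1201 0.1282] now [ 0.4726 -0.2147  0.2411]
rot units [ 4.47 -0.6   0.04] 4.51 shift units [ 2.28  5.58 -1.88]
[77, 76, 78, 75, 84, 125, 230, 235, 235, 245, 247, 247, 247, 247, 249, 32, 41, 41, 46, 44, 46, 45, 46, 47, 47, 46, 45, 45, 46, 46]
```

```bash
python3 -m jog '[{"rx":0,"ry":0,"rz":0,"x":0.28,"y":0.7,"z":0.1,"jaw":-1},{"rx":0.9,"ry":-0.125,"rz":0,"x":0.28,"y":0.7,"z":0.1,"jaw":-1},{"rx":0.9,"ry":-0.125,"rz":0,"x":0.28,"y":0.7,"z":0,"jaw":-1},{"rx":0.9,"ry":-0.125,"rz":0,"x":0.28,"y":0.7,"z":0,"jaw":-1},{"rx":0.9,"ry":-0.125,"rz":0,"x":0.29,"y":0.7,"z":0,"jaw":-1},{"rx":0.86,"ry":-0.125,"rz":0,"x":0.29,"y":0.7,"z":0,"jaw":-1},{"rx":0,"ry":0,"rz":0,"x":0.29,"y":0.7,"z":-0.3,"jaw":-1},{"rx":0,"ry":0,"rz":0,"x":0.29,"y":0.68,"z":-0.4,"jaw":-1}]'|grep tcp
python3 -m jog '[{"rx":0,"ry":0,"rz":0,"x":0,"y":0,"z":-0.3,"jaw":-1},{"rx":0,"ry":0,"rz":0,"x":0,"y":0,"z":0,"jaw":-1},{"rx":0,"ry":0,"rz":0,"x":0,"y":0,"z":0,"jaw":-1}]'|grep -E "tcp|grip|cont"
python3 -c "
from drop import *
drop(.195)"
```

```text
tcp_pos: [0.6074, 0.1211, 0.2056]
tcp_pos: [0.6078, 0.1192, 0.1897]
contact_force: [-0.4, -0.2, -0.0]
grip_width: 0.0156
gripper_force: 34.2
target [0.6094 0.1201 0.1282] now [0.6078 0.1192 0.1897]
rot units [-0.01 -0.02  0.03] 0.04 shift units [ 0.03  0.01 -1.03]
```

```bash
python3 -m jog '[{"rx":0,"ry":0,"rz":0,"x":0.03,"y":0.01,"z":-0.5,"jaw":-1},{"rx":0,"ry":0,"rz":0,"x":0,"y":0,"z":-0.33,"jaw":-1},{"rx":0,"ry":0,"rz":0,"x":0,"y":0,"z":-0.2,"jaw":-1},{"rx":0,"ry":0,"rz":0,"x":0,"y":0,"z":0,"jaw":-1}]'|grep -E "tcp|grip|cont"
python3 -m jog '[{"rx":0,"ry":0,"rz":0,"x":0,"y":0,"z":0,"jaw":1},{"rx":0,"ry":0,"rz":0,"x":0,"y":0,"z":0,"jaw":1},{"rx":0,"ry":0,"rz":0,"x":0,"y":0,"z":0,"jaw":1},{"rx":0,"ry":0,"rz":0,"x":0,"y":0,"z":0,"jaw":1},{"rx":0,"ry":0,"rz":0,"x":-0.06,"y":-0.4,"z":0.4,"jaw":1},{"rx":0,"ry":0,"rz":0,"x":-0.06,"y":-0.4,"z":0.8,"jaw":1},{"rx":0,"ry":0,"rz":0,"x":0,"y":0,"z":0.8,"jaw":1},{"rx":0,"ry":0,"rz":0,"x":0,"y":0,"z":0,"jaw":1}]'|grep tcp
python3 look.py L4; python3 -c "
from drop import *
plan([.4725,-.2927,.1],-8.1)
save('wrist','w18');im=cv2.imread('pics/w18.png');q=par('w18');g=cv2.cvtColor(im,cv2.COLOR_BGR2GRAY)
for s in np.arange(0,.25,.005):
  P=proj(q,fold((s,0,.026)));print(int(s*1000),int(g[int(P[1]),int(P[0])]) if 0<P[1]<384 else None,end=' ')"
```

```text
tcp_pos: [0.6091, 0.1209, 0.1276]
contact_force: [-0.1, 0.7, 0.2]
grip_width: 0.0156
gripper_force: 34.2
tcp_pos: [0.6044, 0.0732, 0.2522]
top [(77, [0.616, -0.085])]
fold 0.01 [238, 255, 254, 253, 98, 251, 255, 255, 254, 95, 224, 255, 254, 254, 103, 203, 255, 254, 254, 162, 128, 249, 247, 251, 251, 252, 252, 252, 251, 252, 251]
fold 0.02 [185, 254, 254, 254, 216, 162, 254, 255, 254, 204, 164, 254, 255, 254, 205, 137, 253, 255, 254, 244, 60, 228, 249, 251, 252, 251, 252, 252, 252, 252, 252]
blue [(7, [0.942, -0.418]), (32, [0.894, 0.2]), (8, [0.44, 0.163])]
scene [(167, [0.456, -0.301])]
rot units [-4.46  0.63  0.02] 4.5 shift units [-2.16 -6.1  -2.47]
0 78 5 127 10 181 15 224 20 226 25 229 30 220 35 224 40 239 45 220 50 57 55 94 60 162 65 247 70 244 75 243 80 245 85 240 90 240 95 242 100 49 105 77 110 164 115 224 120 228 125 234 130 237 135 241 140 241 145 242 150 43 155 100 160 161 165 225 170 230 175 242 180 241 185 241 190 239 195 244 200 42 205 48 210 38 215 35 220 110 225 227 230 227 235 200 240 226 245 226
```

```bash
python3 -m jog '[{"rx":0,"ry":0,"rz":0,"x":-0.27,"y":-0.76,"z":0,"jaw":1},{"rx":0,"ry":0,"rz":0,"x":-0.27,"y":-0.76,"z":0,"jaw":1},{"rx":-0.9,"ry":0.125,"rz":0,"x":-0.27,"y":-0.76,"z":0,"jaw":1},{"rx":-0.9,"ry":0.125,"rz":0,"x":-0.27,"y":-0.76,"z":0,"jaw":1},{"rx":-0.9,"ry":0.125,"rz":0,"x":-0.27,"y":-0.76,"z":-0.2,"jaw":1},{"rx":-0.9,"ry":0.125,"rz":0,"x":-0.27,"y":-0.76,"z":-0.2,"jaw":1},{"rx":-0.86,"ry":0.125,"rz":0,"x":-0.27,"y":-0.77,"z":-0.6,"jaw":1},{"rx":0,"ry":0,"rz":0,"x":-0.27,"y":-0.77,"z":-0.6,"jaw":1}]' | grep tcp
python3 -m jog '[{"rx":0,"ry":0,"rz":0,"x":0,"y":0,"z":-0.8,"jaw":1},{"rx":0,"ry":0,"rz":0,"x":0,"y":0,"z":0,"jaw":1},{"rx":0,"ry":0,"rz":0,"x":0,"y":0,"z":0,"jaw":1}]' | grep tcp
python3 chk.py w19 .4725 -.2927
```

```text
tcp_pos: [0.4736, -0.2897, 0.1509]
tcp_pos: [0.4735, -0.292, 0.1048]
rot units [-0.01  0.01  0.01] 0.02 shift units [-0.02 -0.01 -1.38]
[250 207]
[172, 174, 169, 174, 174, 171, 170, 172, 171, 166, 196, 250, 252, 153, 116, 139, 129, 116, 114, 128, 119, 115, 114, 93, 255, 248, 255, 125, 124, 130, 126, 130, 142, 144, 140, 145, 141, 143, 139, 140, 140]
[128, 126, 127, 126, 125, 127, 127, 128, 124, 125, 120, 255, 247, 247, 247, 247, 249, 95, 122, 117, 115, 116, 116, 117, 116, 119, 174, 175, 119, 120]
```

```bash
python3 -m jog '[{"rx":0,"ry":0,"rz":0,"x":-0.04,"y":-0.04,"z":-0.75,"jaw":1},{"rx":0,"ry":0,"rz":0,"x":0,"y":0,"z":-0.62,"jaw":1},{"rx":0,"ry":0,"rz":0,"x":0,"y":0,"z":0,"jaw":1},{"rx":0,"ry":0,"rz":0,"x":0,"y":0,"z":0,"jaw":-1},{"rx":0,"ry":0,"rz":0,"x":0,"y":0,"z":0,"jaw":-1},{"rx":0,"ry":0,"rz":0,"x":0,"y":0,"z":0,"jaw":-1},{"rx":0,"ry":0,"rz":0,"x":0,"y":0,"z":0,"jaw":-1},{"rx":0,"ry":0,"rz":0,"x":0,"y":0,"z":0,"jaw":-1}]' 35
python3 -m jog '[{"rx":0,"ry":0,"rz":0,"x":0,"y":0,"z":0.4,"jaw":-1},{"rx":0,"ry":0,"rz":0,"x":0,"y":0,"z":0.8,"jaw":-1},{"rx":0,"ry":0,"rz":0,"x":0,"y":0,"z":0.9,"jaw":-1},{"rx":0,"ry":0,"rz":0,"x":0,"y":0,"z":0.9,"jaw":-1},{"rx":0,"ry":0,"rz":0,"x":0,"y":0,"z":0.6,"jaw":-1},{"rx":0,"ry":0,"rz":0,"x":0,"y":0,"z":0,"jaw":-1}]' | grep -E "tcp|grip"
python3 -c "
from drop import *
drop(.242)
save('wrist','w20');im=cv2.imread('pics/w20.png');g=cv2.cvtColor(im,cv2.COLOR_BGR2GRAY)
print([int(x) for x in g[190:280:3,250]])"
```

```text
clock: 37.22
tcp_pos: [0.4706, -0.2956, 0.0228]
orientation: [2.375, 2.054, 0.002]
contact_force: [-0.7, 0.3, 6.4]
grip_width: 0.0157
gripper_force: 34.4
tcp_pos: [0.472, -0.296, 0.2413]
grip_width: 0.0151
gripper_force: 34.2
target [0.6031 0.0756 0.142 ] now [ 0.472  -0.296   0.2413]
rot units [ 4.47 -0.61  0.04] 4.51 shift units [ 2.18  6.19 -1.66]
[45, 47, 45, 46, 45, 95, 135, 188, 186, 186, 248, 247, 247, 247, 247, 231, 34, 39, 43, 45, 44, 44, 47, 46, 47, 46, 45, 46, 45, 47]
```

```bash
python3 -m jog '[{"rx":0,"ry":0,"rz":0,"x":0.27,"y":0.76,"z":0.15,"jaw":-1},{"rx":0.9,"ry":-0.125,"rz":0,"x":0.27,"y":0.77,"z":0.15,"jaw":-1},{"rx":0.9,"ry":-0.125,"rz":0,"x":0.27,"y":0.77,"z":0,"jaw":-1},{"rx":0.9,"ry":-0.125,"rz":0,"x":0.27,"y":0.77,"z":0,"jaw":-1},{"rx":0.9,"ry":-0.125,"rz":0,"x":0.27,"y":0.77,"z":0,"jaw":-1},{"rx":0.86,"ry":-0.125,"rz":0,"x":0.27,"y":0.78,"z":0,"jaw":-1},{"rx":0,"ry":0,"rz":0,"x":0.28,"y":0.78,"z":-0.3,"jaw":-1},{"rx":0,"ry":0,"rz":0,"x":0.28,"y":0.78,"z":-0.4,"jaw":-1}]'|grep tcp
python3 -m jog '[{"rx":0,"ry":0,"rz":0,"x":0,"y":0,"z":-0.2,"jaw":-1},{"rx":0,"ry":0,"rz":0,"x":0,"y":0,"z":0,"jaw":-1},{"rx":0,"ry":0,"rz":0,"x":0,"y":0,"z":0,"jaw":-1}]'|grep -E "tcp|grip|cont"
python3 -c "
from drop import *
drop(.242)"
```

```text
tcp_pos: [0.6008, 0.0761, 0.2116]
tcp_pos: [0.6012, 0.0739, 0.2017]
contact_force: [-0.9, 0.2, -0.9]
grip_width: 0.0157
gripper_force: 34.2
target [0.6031 0.0756 0.142 ] now [0.6012 0.0739 0.2017]
rot units [-0.01 -0.02  0.03] 0.03 shift units [ 0.03  0.03 -1.  ]
```

```bash
python3 -m jog '[{"rx":0,"ry":0,"rz":0,"x":0.03,"y":0.03,"z":-0.5,"jaw":-1},{"rx":0,"ry":0,"rz":0,"x":0,"y":0,"z":-0.3,"jaw":-1},{"rx":0,"ry":0,"rz":0,"x":0,"y":0,"z":-0.2,"jaw":-1},{"rx":0,"ry":0,"rz":0,"x":0,"y":0,"z":0,"jaw":-1}]'|grep -E "tcp|grip|cont"
python3 -m jog '[{"rx":0,"ry":0,"rz":0,"x":0,"y":0,"z":0,"jaw":1},{"rx":0,"ry":0,"rz":0,"x":0,"y":0,"z":0,"jaw":1},{"rx":0,"ry":0,"rz":0,"x":0,"y":0,"z":0,"jaw":1},{"rx":0,"ry":0,"rz":0,"x":0,"y":0,"z":0,"jaw":1},{"rx":0,"ry":0,"rz":0,"x":-0.06,"y":-0.4,"z":0.4,"jaw":1},{"rx":0,"ry":0,"rz":0,"x":-0.06,"y":-0.4,"z":0.8,"jaw":1},{"rx":0,"ry":0,"rz":0,"x":0,"y":0,"z":0.8,"jaw":1},{"rx":0,"ry":0,"rz":0,"x":0,"y":0,"z":0,"jaw":1}]'|grep tcp
python3 look.py L5; python3 -c "
from drop import *
plan([.4365,.1765,.17],8.9)
save('wrist','w21');im=cv2.imread('pics/w21.png');q=par('w21');g=cv2.cvtColor(im,cv2.COLOR_BGR2GRAY)
for s in np.arange(0.14,.3,.004):
  P=proj(q,fold((s,0,.026)));print(int(s*1000),int(g[int(P[1]),int(P[0])]) if 0<P[1]<384 else None,end=' ')"
```

```text
tcp_pos: [0.6025, 0.0771, 0.1414]
contact_force: [0.4, -0.0, 0.1]
grip_width: 0.0157
gripper_force: 34.2
tcp_pos: [0.5977, 0.0293, 0.266]
top [(85, [0.608, -0.15])]
fold 0.01 [238, 255, 254, 252, 96, 250, 255, 255, 254, 92, 223, 255, 254, 254, 105, 204, 255, 254, 254, 160, 228, 255, 255, 254, 160, 64, 249, 252, 251, 251, 251]
fold 0.02 [186, 254, 254, 254, 216, 158, 254, 255, 254, 203, 164, 254, 255, 254, 202, 133, 253, 255, 254, 243, 87, 252, 255, 254, 247, 61, 230, 252, 251, 251, 251]
blue [(6, [0.944, -0.42]), (29, [0.894, 0.2]), (8, [0.44, 0.163])]
scene []
rot units [-4.52 -0.04  1.63] 4.8 shift units [-2.65  2.45 -1.53]
140 243 144 245 148 127 152 42 156 124 160 168 164 228 168 230 172 233 176 239 180 238 184 243 188 243 192 242 196 195 200 50 204 65 208 161 212 206 216 247 220 247 224 247 228 247 232 245 236 242 240 241 244 245 248 70 252 47 256 50 260 41 264 40 268 33 272 218 276 230 280 231 284 166 288 236 292 229 296 229
```

```bash
python3 -m jog '[{"rx":-0.9,"ry":-0.01,"rz":0.33,"x":-0.43,"y":0.41,"z":0,"jaw":1},{"rx":-0.9,"ry":-0.01,"rz":0.33,"x":-0.43,"y":0.41,"z":0,"jaw":1},{"rx":-0.9,"ry":-0.01,"rz":0.33,"x":-0.43,"y":0.41,"z":0,"jaw":1},{"rx":-0.9,"ry":-0.01,"rz":0.33,"x":-0.43,"y":0.41,"z":-0.3,"jaw":1},{"rx":-0.9,"ry":-0.01,"rz":0.32,"x":-0.43,"y":0.41,"z":-0.5,"jaw":1},{"rx":0,"ry":0,"rz":0,"x":-0.43,"y":0.41,"z":-0.7,"jaw":1},{"rx":0,"ry":0,"rz":0,"x":0,"y":0,"z":0,"jaw":1},{"rx":0,"ry":0,"rz":0,"x":0,"y":0,"z":0,"jaw":1}]'|grep tcp
cat > blue.py <<'E'
from drop import *
def blue(nm,R,O,rows=True):
    """R,O: pose of nominal divider; print predicted corners"""
    im=save('wrist',nm);q=par(nm);hsv=cv2.cvtColor(im,cv2.COLOR_RGB2HSV);m=(hsv[...,0]>100)&(hsv[...,0]<130)&(hsv[...,1]>90)&(hsv[...,2]>30)
    n,l,st,c=cv2.connectedComponentsWithStats(m.astype('uint8'))
    for i in range(1,n):
        if st[i,4]>20:
            print(st[i]);x,y,w,h,_=st[i]
            for v in range(y,y+h,3):
                k=np.where(l[v]==i)[0];print((v,int(k.min()),int(k.max())),end='')
            print()
    for z in(.0,.05,.048,.086):
        print(z,[proj(q,O+R@np.array([sx,sy,z])).round(1).tolist() for sx,sy in((-.0025,.022),(.0025,.022),(-.0025,-.022),(.0025,-.022))])
E
python3 - <<'E'
from blue import *
plan([.4405,.177,.17],8.9)
a=np.radians(8.9);R=np.array([[np.cos(a),-np.sin(a),0],[np.sin(a),np.cos(a),0],[0,0,1]])
blue('w22',R,np.array([.44,.1774,.010]))
g=cv2.cvtColor(cv2.imread('pics/w22.png'),cv2.COLOR_BGR2GRAY);q=par('w22')
c=proj(q,np.array([.44,.1774,.096])).astype(int);print(c)
for dv in(-16,0,16):print([int(x) for x in g[c[1]+dv,c[0]-40:c[0]+42:2]])
E
```

```text
tcp_pos: [0.4407, 0.1764, 0.1713]
rot units [-0.02 -0.01 -0.01] 0.02 shift units [-0.    0.01 -0.02]
[244 151  11  22 195]
(151, 251, 254)(154, 248, 254)(157, 245, 254)(160, 244, 254)(163, 244, 254)(166, 244, 254)(169, 244, 254)(172, 254, 254)
0.0 [[248.6, 148.7], [253.8, 148.7], [248.7, 192.9], [253.7, 192.9]]
0.05 [[248.0, 157.0], [254.1, 157.0], [248.1, 208.2], [254.0, 208.2]]
0.048 [[248.0, 156.6], [254.1, 156.6], [248.1, 207.5], [254.0, 207.5]]
0.086 [[247.4, 165.0], [254.4, 165.0], [247.6, 222.7], [254.2, 222.7]]
[250 194]
[24, 26, 29, 29, 29, 24, 27, 27, 45, 103, 107, 61, 33, 31, 31, 28, 30, 32, 30, 32, 36, 33, 54, 97, 97, 106, 105, 105, 105, 105, 104, 105, 106, 101, 32, 29, 28, 28, 29, 30, 26]
[26, 29, 26, 28, 27, 24, 27, 26, 34, 101, 88, 32, 35, 36, 37, 37, 38, 35, 35, 31, 30, 30, 58, 95, 98, 104, 103, 104, 103, 103, 106, 121, 127, 105, 29, 28, 31, 27, 27, 30, 29]
[28, 27, 26, 27, 29, 27, 29, 29, 22, 96, 103, 105, 104, 104, 103, 98, 97, 99, 108, 124, 123, 125, 124, 124, 124, 124, 124, 124, 124, 125, 124, 124, 126, 91, 35, 37, 37, 39, 35, 36, 36]
```

```bash
python3 -m jog '[{"rx":0.05,"ry":-0.33,"rz":0,"x":-0.06,"y":0.01,"z":-0.4,"jaw":1},{"rx":0,"ry":0,"rz":0,"x":0,"y":0,"z":-0.8,"jaw":1},{"rx":0,"ry":0,"rz":0,"x":0,"y":0,"z":-0.64,"jaw":1},{"rx":0,"ry":0,"rz":0,"x":0,"y":0,"z":0,"jaw":1}]'
python3 -m jog '[{"rx":0,"ry":0,"rz":0,"x":0,"y":0,"z":0,"jaw":-1},{"rx":0,"ry":0,"rz":0,"x":0,"y":0,"z":0,"jaw":-1},{"rx":0,"ry":0,"rz":0,"x":0,"y":0,"z":0,"jaw":-1},{"rx":0,"ry":0,"rz":0,"x":0,"y":0,"z":0,"jaw":-1},{"rx":0,"ry":0,"rz":0,"x":0,"y":0,"z":0,"jaw":-1},{"rx":0,"ry":0,"rz":0,"x":0,"y":0,"z":0,"jaw":-1}]' 70
```

```text
clock: 42.6
tcp_pos: [0.4366, 0.1758, 0.06]
orientation: [2.021, 2.361, 0.067]
contact_force: [-0.1, -0.7, 0.4]
grip_width: 0.0855
gripper_force: 0.0
clock: 43.35
tcp_pos: [0.438, 0.1779, 0.0624]
orientation: [2.016, 2.36, 0.075]
contact_force: [-1.4, -1.0, 7.3]
grip_width: 0.0115
gripper_force: 68.8
```

```bash
python3 -m jog '[{"rx":0,"ry":0,"rz":0,"x":-0.01,"y":0,"z":0.2,"jaw":-1},{"rx":0,"ry":0,"rz":0,"x":-0.01,"y":0,"z":0.3,"jaw":-1},{"rx":0,"ry":0,"rz":0,"x":0,"y":0,"z":0.5,"jaw":-1},{"rx":0,"ry":0,"rz":0,"x":0,"y":0,"z":0.6,"jaw":-1},{"rx":0,"ry":0,"rz":0,"x":0,"y":0,"z":0,"jaw":-1},{"rx":0,"ry":0,"rz":0,"x":0,"y":0,"z":0,"jaw":-1}]'
cat > div.py <<'E'
from blue import *
def div(nm):
    o=get_obs();Rt=Ro.from_rotvec(o['orientation']).as_matrix();T0=np.array(o['tcp_pos'])
    # divider frame in tool: z=-tool z, x=tool y, y = tool x ; origin 51 beyond tcp
    R=np.column_stack([Rt[:,1],Rt[:,0],-Rt[:,2]])
    print(np.linalg.det(R).round(2));blue(nm,R,T0+Rt[:,2]*.051)
if __name__=='__main__':
    import sys;div(sys.argv[1])
E
python3 div.py w23
```

```text
clock: 44.1
tcp_pos: [0.4358, 0.1772, 0.1577]
orientation: [2.017, 2.361, 0.072]
contact_force: [-0.5, -0.2, -1.4]
grip_width: 0.012
gripper_force: 68.8
1.0
[248 176   9  39 309]
(176, 253, 254)(179, 250, 256)(182, 250, 256)(185, 249, 256)(188, 249, 256)(191, 249, 256)(194, 249, 256)(197, 248, 256)(200, 248, 256)(203, 248, 256)(206, 248, 256)(209, 249, 256)(212, 249, 256)
0.0 [[247.7, 173.1], [255.4, 173.1], [248.0, 236.0], [255.3, 236.0]]
0.05 [[246.6, 193.5], [256.4, 193.5], [247.0, 271.3], [256.2, 271.3]]
0.048 [[246.7, 192.5], [256.4, 192.5], [247.1, 269.5], [256.2, 269.5]]
0.086 [[245.4, 216.9], [257.6, 216.9], [246.0, 310.4], [257.3, 310.4]]
```

Run:
```python
from drop import *
for nm in('w2','w3','w4','w21'):
    g=cv2.cvtColor(cv2.imread(f'pics/{nm}.png'),cv2.COLOR_BGR2GRAY).astype(np.float32);q=par(nm)
    for y in(-.012,-.006,.006,.012):
        pts=np.array([proj(q,fold((s,y,abs(y)))) for s in np.arange(.254,.284,.001)],np.float32)
        v=cv2.remap(g,pts[None,:,0],pts[None,:,1],cv2.INTER_LINEAR)[0]
        print(nm,y,pts[0].round(),v.astype(int).tolist())
```

```text
w2 -0.012 [289. 177.] [160, 159, 171, 211, 220, 220, 219, 219, 219, 217, 192, 176, 163, 156, 154, 154, 153, 167, 201, 218, 219, 219, 219, 219, 219, 219, 219, 219, 219, 218]
w2 -0.006 [290. 170.] [222, 221, 218, 219, 220, 220, 220, 222, 230, 227, 219, 229, 229, 217, 175, 154, 150, 162, 202, 219, 219, 219, 219, 218, 218, 218, 222, 223, 224, 230]
w2 0.006 [291. 159.] [173, 174, 174, 174, 173, 173, 173, 174, 174, 170, 166, 171, 184, 188, 186, 176, 161, 158, 170, 202, 230, 232, 231, 230, 230, 230, 230, 230, 231, 230]
w2 0.012 [290. 154.] [174, 173, 173, 173, 173, 173, 173, 173, 174, 171, 164, 172, 183, 183, 168, 158, 155, 157, 166, 171, 173, 179, 194, 224, 231, 230, 231, 230, 231, 230]
w3 -0.012 [400. 218.] [223, 223, 223, 223, 223, 223, 223, 223, 224, 218, 184, 149, 146, 147, 139, 125, 121, 136, 192, 224, 223, 222, 222, 222, 222, 222, 222, 222, 222, 222]
w3 -0.006 [400. 209.] [223, 224, 224, 224, 223, 223, 223, 223, 223, 218, 185, 151, 142, 144, 144, 144, 140, 145, 188, 220, 223, 222, 222, 223, 222, 223, 222, 222, 222, 222]
w3 0.006 [402. 196.] [222, 222, 222, 221, 221, 221, 221, 221, 22
[... 963 characters left out ...]
, 231]
w21 -0.012 [240. 247.] [229, 228, 228, 229, 228, 228, 228, 229, 228, 225, 217, 206, 197, 189, 171, 154, 152, 174, 207, 226, 229, 229, 228, 228, 228, 228, 228, 228, 228, 228]
w21 -0.006 [246. 251.] [201, 223, 230, 230, 228, 228, 229, 229, 228, 225, 218, 205, 197, 187, 169, 153, 154, 183, 224, 231, 230, 228, 228, 228, 229, 228, 228, 228, 228, 228]
w21 0.006 [259. 250.] [203, 229, 233, 233, 232, 232, 232, 232, 232, 227, 216, 203, 197, 185, 167, 151, 152, 180, 225, 232, 232, 232, 232, 232, 232, 232, 232, 232, 231, 231]
w21 0.012 [265. 247.] [232, 232, 232, 232, 232, 232, 232, 232, 232, 228, 218, 206, 197, 187, 169, 153, 154, 182, 218, 231, 233, 232, 232, 232, 232, 231, 231, 232, 232, 232]
```

Run:
```python
from drop import *
for nm in('w3','w4','w21'):
    g=cv2.cvtColor(cv2.imread(f'pics/{nm}.png'),cv2.COLOR_BGR2GRAY).astype(np.float32);q=par(nm)
    for s in(.255,.29):
        pts=np.array([proj(q,fold((s,y,.016))) for y in np.arange(-.040,.041,.002)],np.float32)
        v=cv2.remap(g,pts[None,:,0],pts[None,:,1],cv2.INTER_LINEAR)[0]
        print(nm,s,v.astype(int).tolist())
o=get_obs()
# target: tool y azimuth -98.6, tilted so -toolz = n ; tool d=-n
y=-98.6;P=fold((.2682,0,-.008))
for lift in(.05,.0): print('tcp',(P+n*(.052+lift)).round(4))
plan(P+n*.102,-98.6,-17,-8.6)
```

```text
w3 0.255 [33, 34, 32, 34, 27, 154, 238, 232, 222, 244, 242, 221, 223, 223, 223, 223, 223, 223, 223, 223, 223, 223, 223, 221, 222, 221, 221, 221, 221, 223, 239, 245, 242, 233, 241, 202, 107, 112, 77, 62, 72]
w3 0.29 [35, 34, 36, 34, 28, 177, 238, 231, 223, 245, 232, 220, 222, 221, 222, 221, 222, 222, 222, 222, 222, 222, 220, 220, 220, 220, 220, 220, 220, 222, 244, 245, 239, 234, 242, 175, 107, 87, 55, 33, 32]
w4 0.255 [36, 36, 37, 36, 31, 166, 244, 241, 232, 247, 245, 231, 232, 232, 232, 232, 232, 232, 232, 232, 232, 232, 231, 231, 231, 231, 232, 231, 232, 232, 245, 247, 246, 239, 245, 211, 117, 122, 126, 126, 129]
w4 0.29 [35, 36, 36, 35, 33, 188, 244, 239, 234, 247, 242, 231, 232, 232, 232, 232, 232, 232, 231, 232, 232, 231, 231, 231, 231, 231, 231, 231, 231, 232, 246, 247, 245, 242, 246, 179, 100, 67, 38, 36, 36]
w21 0.255 [40, 36, 74, 132, 132, 196, 239, 232, 242, 245, 242, 231, 228, 228, 229, 226, 66, 35, 39, 39, 39, 37, 38, 36, 122, 235, 232, 232, 232, 228, 242, 245, 215, 237, 238, 198, 138, 132, 77, 35, 38]
w21 0.29 [36, 38, 39, 120, 134, 230, 238, 226, 242, 245, 239, 232, 228, 228, 228, 228, 228, 228, 228, 228, 230, 232, 232, 231, 232, 232, 232, 232, 231, 228, 243, 245, 220, 237, 238, 154, 141, 92, 35, 37, 36]
tcp [0.6046 0.0862 0.2031]
tcp [0.6025 0.0717 0.1553]
rot units [ -1.14  -1.12 -10.7 ] 10.82 shift units [ 2.82 -1.51  0.77]
```

```bash
python3 -m jog '[{"rx":-0.103,"ry":-0.102,"rz":-0.972,"x":0,"y":0,"z":0.8,"jaw":-1},{"rx":-0.103,"ry":-0.102,"rz":-0.972,"x":0.1,"y":-0.1,"z":0.7,"jaw":-1},{"rx":-0.103,"ry":-0.102,"rz":-0.972,"x":0.3,"y":-0.16,"z":0,"jaw":-1},{"rx":-0.103,"ry":-0.102,"rz":-0.972,"x":0.3,"y":-0.16,"z":0,"jaw":-1},{"rx":-0.103,"ry":-0.102,"rz":-0.972,"x":0.3,"y":-0.16,"z":0,"jaw":-1},{"rx":-0.103,"ry":-0.102,"rz":-0.972,"x":0.3,"y":-0.16,"z":0,"jaw":-1}]'|grep tcp
python3 -m jog '[{"rx":-0.103,"ry":-0.102,"rz":-0.972,"x":0.3,"y":-0.16,"z":0,"jaw":-1},{"rx":-0.103,"ry":-0.102,"rz":-0.972,"x":0.3,"y":-0.16,"z":0,"jaw":-1},{"rx":-0.103,"ry":-0.102,"rz":-0.972,"x":0.3,"y":-0.16,"z":0,"jaw":-1},{"rx":-0.103,"ry":-0.102,"rz":-0.972,"x":0.3,"y":-0.16,"z":0,"jaw":-1},{"rx":-0.103,"ry":-0.102,"rz":-0.972,"x":0.3,"y":-0.12,"z":-0.2,"jaw":-1},{"rx":0,"ry":0,"rz":0,"x":0,"y":0,"z":-0.2,"jaw":-1},{"rx":0,"ry":0,"rz":0,"x":0,"y":0,"z":0,"jaw":-1},{"rx":0,"ry":0,"rz":0,"x":0,"y":0,"z":0,"jaw":-1}]'|grep -E "tcp|grip|cont"
cat >> drop.py <<'E'
V=np.array([-u[1],u[0],0])
def ins(L,dx=-.001,dv=.0005):
    P=fold((.2682,0,-.008));X=P+n*(.0524+L)+dx*e+dv*V;print(X.round(4));return plan(X,-98.7,-16.5,-8.7)
E
python3 - <<'E'
from div import *
ins(.05);div('w24')
q=par('w24');im=cv2.imread('pics/w24.png');g=cv2.cvtColor(im,cv2.COLOR_BGR2GRAY).astype(np.float32)
for y in(.009,.012,.015):
    pts=np.array([proj(q,fold((s,y,abs(y)))) for s in np.arange(.254,.284,.001)],np.float32)
    v=cv2.remap(g,pts[None,:,0],pts[None,:,1],cv2.INTER_LINEAR)[0];print(y,pts[0].round(),v.astype(int).tolist())
E
```

```text
tcp_pos: [0.5138, 0.1326, 0.2461]
tcp_pos: [0.6033, 0.0881, 0.2237]
contact_force: [-0.5, -1.4, -0.9]
grip_width: 0.0116
gripper_force: 68.8
[0.6052 0.0872 0.2032]
rot units [ 0.06 -0.01 -0.04] 0.07 shift units [ 0.03 -0.02 -0.34]
1.0
[248 177   9  38 272]
(177, 253, 254)(180, 250, 255)(183, 250, 255)(186, 250, 255)(189, 249, 255)(192, 249, 255)(195, 249, 256)(198, 248, 256)(201, 249, 256)(204, 249, 256)(207, 249, 256)(210, 249, 256)(213, 249, 255)
0.0 [[247.2, 173.9], [254.9, 173.9], [247.5, 236.8], [254.8, 236.8]]
0.05 [[246.0, 194.6], [255.8, 194.5], [246.5, 272.3], [255.6, 272.3]]
0.048 [[246.1, 193.5], [255.8, 193.5], [246.5, 270.5], [255.6, 270.5]]
0.086 [[244.7, 218.2], [256.9, 218.2], [245.3, 311.6], [256.6, 311.6]]
0.009 [228. 174.] [168, 192, 199, 216, 225, 233, 234, 234, 234, 233, 237, 244, 245, 244, 208, 165, 158, 163, 206, 234, 236, 235, 235, 234, 234, 234, 234, 234, 234, 234]
0.012 [228. 171.] [158, 155, 157, 182, 218, 232, 234, 234, 234, 232, 236, 238, 203, 180, 163, 159, 158, 162, 204, 234, 234, 234, 234, 234, 234, 234, 234, 234, 234, 234]
0.015 [227. 168.] [159, 159, 157, 158, 195, 224, 233, 234, 234, 232, 235, 229, 174, 157, 160, 161, 159, 162, 203, 234, 234, 234, 234, 234, 234, 234, 234, 234, 234, 234]
```

```bash
python3 -m jog '[{"rx":0.05,"ry":-0.01,"rz":-0.04,"x":0.03,"y":-0.02,"z":-0.34,"jaw":-1},{"rx":0,"ry":0,"rz":0,"x":-0.01,"y":-0.13,"z":-0.41,"jaw":-1},{"rx":0,"ry":0,"rz":0,"x":0,"y":0,"z":0,"jaw":-1},{"rx":0,"ry":0,"rz":0,"x":0,"y":0,"z":0,"jaw":-1}]'|grep -E "tcp|grip|cont"
python3 - <<'E'
from div import *
ins(.025,-.0012)
v,d=ins(0,-.0012)
E
```

```text
tcp_pos: [0.6057, 0.0793, 0.1799]
contact_force: [0.0, 0.5, -0.4]
grip_width: 0.0113
gripper_force: 68.8
[0.6042 0.0801 0.1793]
rot units [0.   0.02 0.01] 0.02 shift units [-0.02  0.01 -0.01]
[0.6032 0.0729 0.1554]
rot units [0.   0.02 0.01] 0.02 shift units [-0.04 -0.11 -0.41]
```

```bash
python3 -m jog '[{"rx":0,"ry":0.02,"rz":0.01,"x":-0.02,"y":0.01,"z":-0.01,"jaw":-1},{"rx":0,"ry":0,"rz":0,"x":0,"y":0,"z":0,"jaw":-1},{"rx":0,"ry":0,"rz":0,"x":-0.003,"y":-0.024,"z":-0.08,"jaw":-1},{"rx":0,"ry":0,"rz":0,"x":-0.003,"y":-0.024,"z":-0.08,"jaw":-1},{"rx":0,"ry":0,"rz":0,"x":0,"y":0,"z":0,"jaw":-1}]'|grep -E "tcp|grip|cont"
python3 -m jog '[{"rx":0,"ry":0,"rz":0,"x":-0.003,"y":-0.024,"z":-0.08,"jaw":-1},{"rx":0,"ry":0,"rz":0,"x":-0.002,"y":-0.015,"z":-0.05,"jaw":-1},{"rx":0,"ry":0,"rz":0,"x":0,"y":0,"z":0,"jaw":-1}]'|grep -E "tcp|grip|cont"
python3 -c "
from drop import *
ins(0,-.0012)"
```

```text
tcp_pos: [0.6032, 0.0758, 0.1676]
contact_force: [-0.7, 0.2, -0.6]
grip_width: 0.0113
gripper_force: 68.8
tcp_pos: [0.6032, 0.0738, 0.1602]
contact_force: [-0.3, -0.1, -0.3]
grip_width: 0.0117
gripper_force: 68.8
[0.6032 0.0729 0.1554]
rot units [ 0.01 -0.02  0.01] 0.02 shift units [ 0.   -0.01 -0.08]
```

```bash
python3 -m jog '[{"rx":0,"ry":0,"rz":0,"x":-0.003,"y":-0.02,"z":-0.06,"jaw":-1},{"rx":0,"ry":0,"rz":0,"x":0,"y":0,"z":0,"jaw":-1}]'|grep -E "tcp|grip|cont"
python3 -m jog '[{"rx":0,"ry":0,"rz":0,"x":-0.001,"y":-0.008,"z":-0.025,"jaw":-1},{"rx":0,"ry":0,"rz":0,"x":0,"y":0,"z":0,"jaw":-1}]'|grep -E "tcp|grip|cont"
python3 -m jog '[{"rx":0,"ry":0,"rz":0,"x":-0.001,"y":-0.008,"z":-0.025,"jaw":-1},{"rx":0,"ry":0,"rz":0,"x":0,"y":0,"z":0,"jaw":-1}]'|grep -E "tcp|grip|cont"
python3 -c "
from drop import *
ins(0,-.0012)"
```

```text
tcp_pos: [0.603, 0.0725, 0.1566]
contact_force: [-0.8, -0.7, -1.4]
grip_width: 0.0116
gripper_force: 68.8
tcp_pos: [0.6031, 0.0723, 0.1554]
contact_force: [-1.0, 0.3, -0.5]
grip_width: 0.0114
gripper_force: 68.8
tcp_pos: [0.6034, 0.0722, 0.1545]
contact_force: [-0.8, 0.8, 2.9]
grip_width: 0.0117
gripper_force: 69.3
[0.6032 0.0729 0.1554]
rot units [ 0.   -0.01  0.  ] 0.01 shift units [-0.    0.01  0.01]
```

```bash
python3 -m jog '[{"rx":0,"ry":0,"rz":0,"x":-0.001,"y":-0.006,"z":-0.02,"jaw":-1},{"rx":0,"ry":0,"rz":0,"x":0,"y":0,"z":0,"jaw":-1}]'|grep -E "tcp|grip|cont"
python3 -m jog '[{"rx":0,"ry":0,"rz":0,"x":0,"y":0,"z":0,"jaw":1},{"rx":0,"ry":0,"rz":0,"x":0,"y":0,"z":0,"jaw":1},{"rx":0,"ry":0,"rz":0,"x":0,"y":0,"z":0,"jaw":1},{"rx":0,"ry":0,"rz":0,"x":0,"y":0,"z":0,"jaw":1},{"rx":0,"ry":0,"rz":0,"x":0.02,"y":0.14,"z":0.47,"jaw":1},{"rx":0,"ry":0,"rz":0,"x":0.03,"y":0.2,"z":0.7,"jaw":1},{"rx":0,"ry":0,"rz":0,"x":0,"y":0,"z":0,"jaw":1},{"rx":0,"ry":0,"rz":0,"x":0,"y":0,"z":0,"jaw":1}]'|grep -E "tcp|grip|cont"
python3 - <<'E'
from blue import *
y=V; R=np.column_stack([e,y,n]); blue('w25',R,fold((.2682,0,-.008)))
q=par('w25');g=cv2.cvtColor(cv2.imread('pics/w25.png'),cv2.COLOR_BGR2GRAY)
for s in np.arange(0,.26,.005):
  P=proj(q,fold((s,0,.026)));print(int(s*1000),int(g[int(P[1]),int(P[0])]) if 0<P[1]<384 and 0<P[0]<512 else None,end=' ')
E
```

```text
tcp_pos: [0.6037, 0.0726, 0.1543]
contact_force: [-2.2, 3.3, 9.4]
grip_width: 0.0116
gripper_force: 70.0
tcp_pos: [0.6058, 0.0916, 0.2225]
contact_force: [0.4, -0.2, -1.0]
grip_width: 0.0854
gripper_force: 0.0
[240 159  16  56 423]
(159, 250, 251)(162, 247, 255)(165, 243, 254)(168, 241, 255)(171, 240, 255)(174, 240, 255)(177, 241, 254)(180, 240, 255)(183, 251, 255)(186, 252, 254)(189, 252, 255)(192, 252, 255)(195, 252, 255)(198, 251, 255)(201, 251, 254)(204, 252, 254)(207, 252, 254)(210, 251, 253)(213, 250, 251)
0.0 [[248.4, 156.0], [254.2, 156.0], [249.1, 205.4], [254.7, 205.3]]
0.05 [[247.3, 167.7], [254.3, 167.7], [248.2, 225.8], [254.9, 225.8]]
0.048 [[247.3, 167.2], [254.3, 167.1], [248.2, 224.9], [254.9, 224.8]]
0.086 [[246.2, 179.5], [254.4, 179.4], [247.3, 246.0], [255.0, 245.9]]
0 None 5 None 10 None 15 None 20 None 25 None 30 None 35 None 40 None 45 None 50 None 55 None 60 None 65 None 70 None 75 175 80 219 85 236 90 239 95 170 100 32 105 146 110 214 115 238 120 246 125 246 130 239 135 240 140 243 145 213 150 39 155 118 160 223 165 243 170 246 175 246 180 240 185 243 190 239 195 187 200 35 205 71 210 233 215 217 220 208 225 222 230 189 235 243 240 240 245 170 250 30 255 30
```

```bash
python3 -m jog '[{"rx":0,"ry":0,"rz":0,"x":-0.3,"y":0,"z":0.7,"jaw":1},{"rx":0,"ry":0,"rz":0,"x":-0.7,"y":-0.3,"z":0.2,"jaw":1},{"rx":0,"ry":0,"rz":0,"x":-0.7,"y":-0.3,"z":0,"jaw":1},{"rx":0,"ry":0,"rz":0,"x":0,"y":0,"z":0,"jaw":1},{"rx":0,"ry":0,"rz":0,"x":0,"y":0,"z":0,"jaw":1},{"rx":0,"ry":0,"rz":0,"x":0,"y":0,"z":0,"jaw":1}]'|grep -E "clock|tcp|cont"
python3 look.py L6
python3 - <<'E'
from h import *
a=cv2.imread('pics/scene0.png').astype(int);b=cv2.imread('pics/L6scene.png').astype(int);p=par('scene0')
for n,X in(('drop',[.712,-.105,.04]),('boat',[.456,.377,.01])):
    u,v=proj(p,np.array(X)).astype(int);print(n,np.abs(a-b)[v-15:v+15,u-15:u+15].mean().round(1))
r.hand_in()
E
```

```text
clock: 50.25
tcp_pos: [0.5047, 0.0561, 0.2764]
contact_force: [0.8, 0.5, -0.3]
top []
fold 0.01 [243, 255, 255, 254, 106, 253, 255, 255, 254, 179, 156, 156, 113, 143, 90, 215, 255, 255, 255, 174, 235, 255, 255, 75, 60, 65, 89, 181, 253, 253, 253]
fold 0.02 [197, 255, 255, 254, 224, 168, 255, 255, 254, 210, 173, 161, 123, 170, 142, 144, 254, 255, 255, 248, 97, 254, 255, 153, 69, 58, 74, 112, 253, 253, 253]
blue [(6, [0.943, -0.419]), (29, [0.894, 0.2]), (60, [0.607, 0.07])]
scene []
drop 5.7
boat 3.3
the job is handed in; nothing more can be done
```

Handed in at 50 s of robot time: all five vials lie in one row from the stop, caps uphill, with the divider seated in the five-vial slot behind them. Camera checks found no change at the dropper bottle or the boat, and I got no verdict back.

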